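Index the glaze-spray carousel by its star wheel and load the next test chip

ROBOT

A 7-joint arm with a two-finger parallel gripper is mounted at the origin on the work surface; the furniture and walls round the work are solid. World frame = base frame: x ahead of the robot, y to its left, z up, the work surface at z = 0. Lengths are in m, angles in rad, forces in N, time in s.
With the tool pointing down it reaches from about 0.4 to 0.85 m from the base axis. Payload 10.4 kg.
Tool frame: the origin (TCP) lies midway between the tips of the shut fingers; the grasp point (between the pads) lies 19 mm behind it (manip.grasp_offset is the distance from the TCP to the grasp point, in m); z points along the fingers, y is the line along which they close (so a half turn about z gives the same grasp; the last joint's range is limited). The gripper opens to 85 mm and grips with 20 to 120 N. Pads are 22 mm wide; open, the fingers measure 114 mm over their backs; the gripper's body (76 mm by 85 mm) begins 54 mm behind the grasp point. The pads swing forward as they close: fully open they stand 13 mm farther back than shut.
Start: joints at [-1.145, 0.332, -0.065, 1.46, 0.022, 1.35, -0.088], TCP at [0.271, 0.563, 0.205] pointing down, gripper open.
Joint ranges: [-2.6, 2.6], [-0.5, 2.12], [-1.47, 1.34], [0.16, 2.42], [-1.27, 4.41], [0.06, 2.06], [-2.6, 2.6]. Speed limits (rad/s): [2.22, 2.22, 2.79, 2.79, 3.14, 3.14, 3.14].

INTERFACE

Orientations are given as a unit quaternion [x, y, z, w].
In Python, from workcell import manip gives the robot as it stands.
- The arm moves only by the shell command python3 jog.py 'ROWS' [FORCE]. ROWS is a JSON list of rows, 1 to 20 of them, each an object with the fields turn_vec (a list: a rotation vector rx, ry, rz in rad), xyz (a list: dx, dy, dz in m), finger_gap (the opening from 0.0 (shut) to 1.0 (fully open)); a field left out counts as zero (the opening has to be given); each row is the pose to reach, as a shift and turn from the pose commanded when the command began, along the tool's axes at that moment; what a row does not reach only later rows make up. A row lasts 1/8 s, in which the tool goes at most 0.0625 m and 0.188 rad, less where a joint would pass 70% of its speed; a pose out of reach is approached as far as the arm can. The fingers move at their own pace and stop on an object; FORCE is the grip in N (left out, the last holds). Time passes only in rows, so rows that do not move let the fingers close. It prints the time, the measured TCP pose, the force, the opening and the grip force at its end. Input that does not fit is refused with a message, and nothing moves.
- manip.get_obs(): the state, without advancing time (a new reading comes with each control period).
- manip.camera(name): name is "scene" or "side" or "wrist"; returns the picture (400x640x3 uint8, blue, green, red); there is no depth.
- manip.calibration(name): a dict with "fx", "fy", "cx", "cy" (pixels), "k1" (the pictures are not rectified: a ray, as slopes to the right and down, at radius r is drawn at 1 + k1 r^2 times it, then the intrinsics apply), "world_from_camera" (4x4, takes a point from camera to world coordinates); the wrist camera has in their place "tool_from_camera" (4x4, takes a point from camera to tool coordinates, whose origin is the TCP and whose axes are the flange's). Camera axes: x right, y up, looking along -z (the intrinsics and any distortion apply to the point x, -y, -z); pixel columns grow to the right and rows downward; lengths in m; the calibration is good to about 2 mm. A picture is of the moment at which its call begins: read the wrist's pose just before it. calibration takes no time and is no camera call.
- manip.hand_in(): hands the job in; it is judged then, once.
The state is a dict: "clock": time; "joint_pos": joint angles; "joint_velocities": joint speeds; "tau": joint torques, N m; "position": TCP position; "ee_rot": TCP orientation; "ft_force": force on the tool from outside, world axes, zero at the start; "torque": the same for the moment, N m; "grip_width": opening from 0.0 (shut) to 1.0 (fully open); "grasp_force": force on a finger pad.
Only numpy, scipy, OpenCV 4.12 (cv2) and the standard library are available. Lean on these libraries where they do the work, as an engineer would, in place of code of your own. Each camera call takes 0.05 s, during which the arm holds its last target. There are 200 camera calls.

TASK

Push the red-knobbed spokes of the star wheel round until the empty seat of the chip carousel stands centred in the open front of its clear guard, at the red pointer. Then take the bare cream test chip from the table and lay it flat into that seat, between its tabs. Do not touch the four freshly sprayed chips on the carousel, and leave the finished chip, the pigment pot and the dropper bottle where they are.

Things in the scene. Friction and masses are not known exactly. Their poses are not given: they have to be found in the camera images.
- spray_stand: fixed stand of the chip carousel: grey foot plate 210 x 180 mm; origin on the table below the carousel's centre, z up, -x = its low open front. The carousel is a flat aluminium wheel 280 mm across; its axis leans 26 degrees from vertical toward the stand's -x, so the wheel slopes down to the front
- guard: fixed clear plastic ring over the wheel, 34 to 153 mm from the axis, lying 22 to 25 mm above the wheel's top face (screw heads to 29 mm near its outer edge). It is missing over 84 degrees at the front (edges with black trim): only there can a seat be loaded. A red pointer at the rim marks the middle of the gap. Origin and axes as point hub
- hub (a point): centre of the carousel's top face, on its axis, 125 mm above the table; does not turn. z = the axis, upward (leans 26 degrees to the front), x = up the slope, away from the open front
- opening (a point): loading point: middle of the guard's open front, at the level of the wheel's top face, 98 mm down the slope from hub; same axes as hub
- carousel (a joint): turn of carousel and star wheel about the leaning axis (rad), anticlockwise positive seen from above; 0 (or a whole turn) = the empty seat is centred in the open front. Turns both ways, at least two full turns, has no detents and stays where it is left: dry friction of about 0.2 N m, so 3 to 5 N on a spoke moves it
- seat (a point): centre of the empty seat on the wheel's top face, 98 mm from the axis; turns with it. x = toward the axis (the seat's long way), z = off the face. Dark floor 70 x 44 mm between grey tabs 6 mm high that lean outward as a lead-in (75 x 49 mm at the top): one across each short end, one 10 mm long at each end of the long sides, with 48 mm open between for fingers. Five seats
- star_wheel: star wheel fixed on the carousel's hub, above the guard: steel boss 46 mm across, 67 mm high; five round spokes 10 mm thick, 50 mm above the wheel's top face (25 above the guard), ending in red balls 19 mm across, 69 mm from the axis. They point midway between the seats: 36, 108, 180, 252, 324 degrees from the empty seat. Origin at the centre of the wheel's top face, -x toward the empty seat
- sprayed_chips: the four freshly sprayed chips (cream with a celadon half, 62 x 38 x 7 mm) fixed in the other four seats; not to be touched. Origin at the centre of the wheel's top face
- bare_chip: loose bare cream test chip, 62 x 38 x 7 mm (solid to 6 mm), about 30 g, flat on the table; x along its 62 mm length, origin at the centre of its underside. It may lie in the seat either way round
- finished_chip: loose finished chip, cream with a celadon half, same size, flat on the table near the bare one (they may have changed places); a bystander. Origin at the centre of its underside, x along its length
- pigment_pot: bystander: white pigment pot with a black lid, 64 mm across, 65 mm high; origin under its centre
- dropper: bystander: small dark dropper bottle, 35 mm across, 82 mm high; origin under its centre

How it is judged:
By the outcome, as a careful person would: the job done as asked, in the order asked, and still so for the second after the job is handed in, with the robot touching nothing.
It also fails if it takes over 72 s, if anything falls off the work surface, if the arm or the gripper's body presses on something with over 40 N, if the wrist force passes 120 N, or if a joint passes its speed limit or range.

## Working session

There is one attempt and no reset: what is moved stays moved. The work goes in short steps, Python scripts to look and compute and a shell command to move; the robot and the scene stay as the last step left them, time stands still between calls to the robot, and variables do not carry over. Pictures are saved under pics/ and viewed, at most 10 in all, crops included, and the job is handed in when it is done.

```bash
ls; mkdir -p pics; python3 - <<'E'
from workcell import manip
import cv2,numpy as np
o=manip.get_obs();print(o['clock'],o['position'],o['ee_rot'],o['grip_width'])
for n in('scene','side','wrist'):
    cv2.imwrite(f'pics/{n}0.png',manip.camera(n))
    c=manip.calibration(n);print(n,{k:np.round(v,4).tolist() for k,v in c.items()})
a=cv2.imread('pics/scene0.png')
E
```

```text
jog.py
pics
workcell.py
0.0 [0.27101187 0.56274578 0.20462076] [ 2.22496922e-01  9.74933141e-01 -6.88225632e-04 -1.29731033e-04] 1.0014670659853506
scene {'fx': 438.6203, 'fy': 438.6203, 'cx': 321.8707, 'cy': 200.8318, 'k1': -0.1221, 'world_from_camera': [[0.8266, 0.3914, -0.4043, 0.1915], [-0.5627, 0.5668, -0.6017, -0.7121], [-0.0063, 0.7249, 0.6888, 0.7689], [0.0, 0.0, 0.0, 1.0]]}
side {'fx': 508.0679, 'fy': 508.0679, 'cx': 321.9641, 'cy': 200.7031, 'k1': -0.0312, 'world_from_camera': [[0.9999, 0.0054, -0.0123, 0.556], [-0.0134, 0.4824, -0.8759, -1.0122], [0.0012, 0.876, 0.4824, 0.582], [0.0, 0.0, 0.0, 1.0]]}
wrist {'fx': 295.4809, 'fy': 295.4809, 'cx': 317.2246, 'cy': 194.326, 'k1': -0.0263, 'tool_from_camera': [[0.0008, 0.9459, 0.3245, 0.0846], [1.0, -0.0007, -0.0003, -0.0008], [-0.0, 0.3245, -0.9459, -0.1686], [0.0, 0.0, 0.0, 1.0]]}
```

View pics/scene0.png

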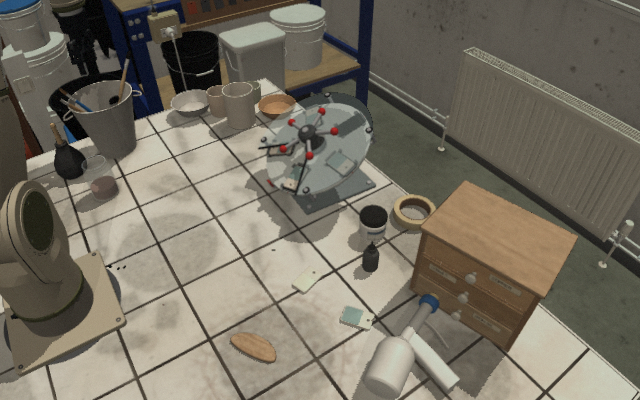

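View pics/side0.png

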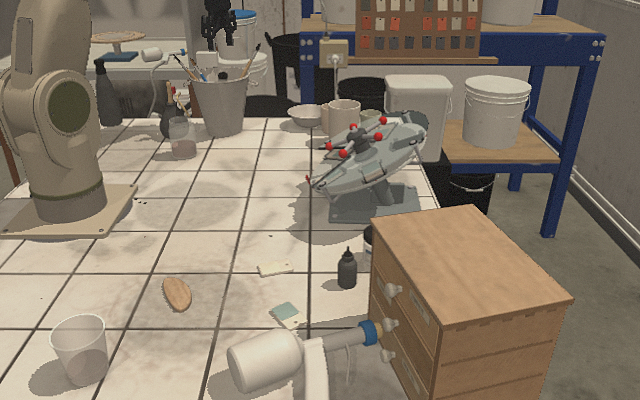

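The scene view shows the carousel at about (315,140), the bare chip at (307,281), the finished chip at (355,318), the pot at (373,222) and the dropper at (371,258). In the side view the bare chip is at (275,268) and the carousel at (370,160).

```bash
cat > h.py <<'E'
from workcell import manip
import cv2,numpy as np
from scipy.spatial.transform import Rotation as R
def cal(n,o=None):
    c=manip.calibration(n);K=np.array([[c['fx'],0,c['cx']],[0,c['fy'],c['cy']],[0,0,1]])
    if n=='wrist':
        T=np.eye(4);T[:3,:3]=R.from_quat(o['ee_rot']).as_matrix();T[:3,3]=o['position'];T=T@np.array(c['tool_from_camera'])
    else:T=np.array(c['world_from_camera'])
    return K,np.array([c['k1'],0,0,0,0.]),T
def ray(n,uv,o=None):
    K,d,T=cal(n,o);p=cv2.undistortPoints(np.array(uv,float).reshape(-1,1,2),K,d).reshape(-1,2)
    v=np.c_[p[:,0],-p[:,1],-np.ones(len(p))]@T[:3,:3].T
    return T[:3,3],v/np.linalg.norm(v,axis=1)[:,None]
def onz(n,uv,z,o=None):
    c,v=ray(n,uv,o);return c+v*((z-c[2])/v[:,2])[:,None]
def onplane(n,uv,p0,nn,o=None):
    c,v=ray(n,uv,o);return c+v*(((p0-c)@nn)/(v@nn))[:,None]
def proj(n,P,o=None):
    K,d,T=cal(n,o);q=(np.atleast_2d(P)-T[:3,3])@T[:3,:3]*[1,-1,-1]
    return cv2.projectPoints(q,np.zeros(3),np.zeros(3),K,d)[0].reshape(-1,2)
def tri(rs):
    A=np.zeros((3,3));b=np.zeros(3)
    for c,v in rs:
        M=np.eye(3)-np.outer(v,v);A+=M;b+=M@c
    x=np.linalg.solve(A,b);return x,max(np.linalg.norm((np.eye(3)-np.outer(v,v))@(x-c)) for c,v in rs)
def blobs(m,lo=8,hi=1e9):
    k,l,s,c=cv2.connectedComponentsWithStats(m.astype(np.uint8));return [(c[i].round(1).tolist(),int(s[i,4]),s[i,:4].tolist()) for i in range(1,k) if lo<=s[i,4]<=hi]
def red(im):
    b,g,r=[im[...,i].astype(int) for i in range(3)];return (r>90)&(r>2*g)&(r>2*b)
E
python3 - <<'E'
from h import *
for n,(x0,y0,x1,y1) in dict(scene=(240,80,400,220),side=(290,100,450,230)).items():
    im=cv2.imread(f'pics/{n}0.png');m=red(im);w=np.zeros_like(m);w[y0:y1,x0:x1]=1
    print(n,blobs(m&w,4))
    cv2.imwrite(f'pics/{n}0c.png',cv2.resize(im[y0:y1,x0:x1],None,fx=4,fy=4,interpolation=cv2.INTER_CUBIC))
E
```

```text
scene [([321.5, 110.3], 30, [318, 108, 7, 6]), ([290.8, 121.1], 25, [288, 119, 7, 6]), ([333.9, 130.4], 37, [331, 128, 7, 6]), ([282.6, 147.7], 35, [280, 145, 7, 6]), ([309.1, 154.8], 39, [306, 152, 7, 7]), ([268.8, 181.2], 5, [268, 180, 3, 3])]
side [([382.9, 119.8], 44, [379, 116, 8, 9]), ([352.6, 125.3], 25, [350, 123, 7, 7]), ([377.8, 136.2], 58, [374, 132, 9, 9]), ([328.6, 145.8], 44, [326, 142, 7, 8]), ([342.4, 153.0], 58, [339, 149, 8, 9]), ([307.5, 178.8], 12, [306, 176, 4, 8])]
```

View pics/scene0c.png

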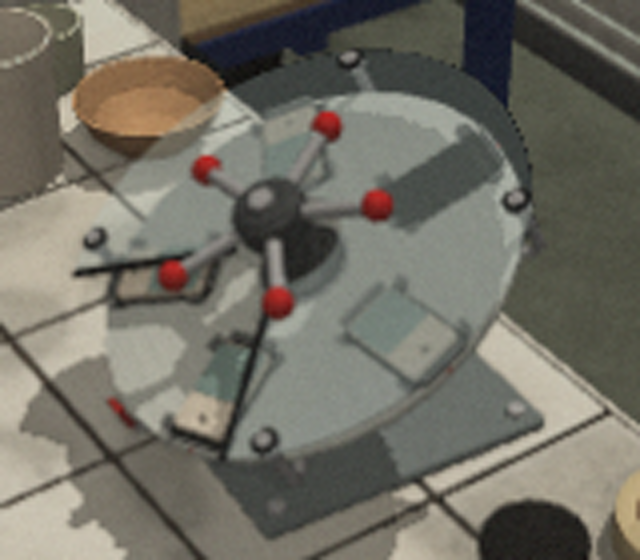

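The crop shows five red balls. The empty dark seat is on the far right, around scene (350,124). The gap is at the front left, with the pointer at (269,181).

```bash
python3 - <<'E'
from h import *
S=[[321.5,110.3],[290.8,121.1],[282.6,147.7],[309.1,154.8],[333.9,130.4],[268.8,181.2]];D=[[382.9,119.8],[352.6,125.3],[328.6,145.8],[342.4,153.0],[377.8,136.2],[307.5,178.8]]
c1,v1=ray('scene',S);c2,v2=ray('side',D)
P=[]
for a,b in zip(v1,v2):
    x,e=tri([(c1,a),(c2,b)]);P.append(x);print(x.round(4),round(e*1e3,1))
P=np.array(P);B=P[:5];m=B.mean(0);u,s,vt=np.linalg.svd(B-m);n=vt[2]*np.sign(vt[2,2])
print('mean',m,'n',n,'lean',np.degrees(np.arccos(n[2])),'radii',np.linalg.norm(B-m,axis=1))
d=-n.copy();f=n[:2]/np.linalg.norm(n[:2]);ptr=P[5]-m
print('front az from n',np.degrees(np.arctan2(f[1],f[0])),'pointer az',np.degrees(np.arctan2(ptr[1],ptr[0])))
psi=np.arctan2(ptr[1],ptr[0]);
for psi in(np.arctan2(f[1],f[0]),psi):
    fx=np.array([np.cos(psi),np.sin(psi),0]);l=np.radians(26)
    z=np.sin(l)*fx+[0,0,np.cos(l)];x=-fx*np.cos(l)+[0,0,np.sin(l)];y=np.cross(z,x)
    hub=m-.05*z;print('hub',hub,'open',hub-.098*x)
    q=(B-m);a=np.degrees(np.arctan2(q@y,q@x));print('ball angles',a.round(1),'r',np.hypot(q@x,q@y).round(4),'h',(q@z).round(4))
    for r in (.14,.153): print('ptr local',((P[5]-hub)@np.c_[x,y,z]).round(4))
    # seat: dark spot
    s=onplane('scene',[[351,124]],hub,z)[0]-hub;print('seat',s@x,s@y,np.degrees(np.arctan2(s@y,s@x)))
g=cv2.imread('pics/scene0.png');h=cv2.cvtColor(g,cv2.COLOR_BGR2HSV)
for n,(x0,y0,x1,y1) in dict(scene=(280,255,385,340),side=(245,250,315,340)).items():
    im=cv2.imread(f'pics/{n}0.png')[y0:y1,x0:x1];cv2.imwrite(f'pics/{n}0d.png',cv2.resize(im,None,fx=5,fy=5,interpolation=cv2.INTER_CUBIC))
E
```

```text
[0.7046 0.0494 0.1995] 0.2
[0.641  0.0905 0.171 ] 0.9
[0.5855 0.0403 0.1424] 0.2
[ 0.6122 -0.0356  0.1576] 0.0
[ 0.6851 -0.0298  0.1926] 0.1
[0.5376 0.0366 0.0625] 0.5
mean [0.64568265 0.02297977 0.17259668] n [-0.43300255  0.01011794  0.90133591] lean 25.665774011219234 radii [0.06991905 0.06769625 0.06951602 0.06912096 0.06881967]
front az from n 178.66141740741847 pointer az 172.8056508283224
hub [0.66759523 0.02246774 0.12765697] open [0.57953745 0.02452538 0.0846966 ]
ball angles [  23.4   95.4  166.7 -120.9  -48.8] r [0.0699 0.0677 0.0695 0.0691 0.0688] h [-0.0014  0.0013 -0.0006  0.0006  0.0001]
ptr local [-0.1456  0.0111 -0.0014]
ptr local [-0.1456  0.0111 -0.0014]
seat 0.09740998304355403 -0.025086533036322394 -14.441875022846839
hub [0.66742865 0.02023479 0.12765697] open [0.58004029 0.03126575 0.0846966 ]
ball angles [  28.7  100.6  172.  -115.6  -43.5] r [0.0699 0.0676 0.0695 0.0691 0.0688] h [-0.      0.0043 -0.     -0.0022 -0.0021]
ptr local [-0.1461 -0.     -0.0012]
ptr local [-0.1461 -0.     -0.0012]
seat 0.09900953983322919 -0.014691830070323085 -8.440417312162324
```

View pics/scene0d.png

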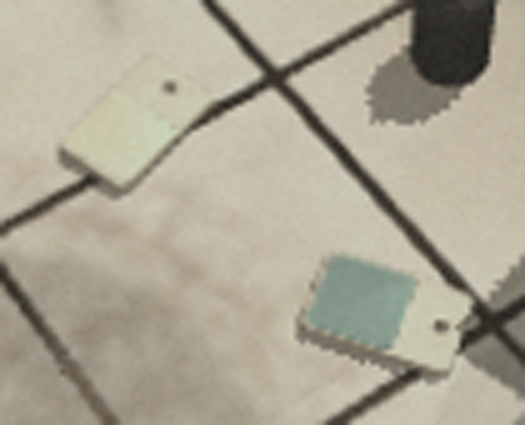

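The crop shows the bare chip upper left at scene ≈(307,279) and the finished chip lower right at ≈(357,318). I'll lift the arm and look at the wheel from above with the wrist camera.

```bash
cat >> h.py <<'E'
def frame(psi):
    fx=np.array([np.cos(psi),np.sin(psi),0]);l=np.radians(26)
    z=np.sin(l)*fx+[0,0,np.cos(l)];x=-fx*np.cos(l)+[0,0,np.sin(l)];return np.c_[x,np.cross(z,x),z]
def go(p,Rm,o=None):
    o=o or manip.get_obs();R0=R.from_quat(o['ee_rot']).as_matrix()
    rv=R.from_matrix(R0.T@Rm).as_rotvec();d=R0.T@(np.array(p)-o['position'])
    print('row',rv.round(3),d.round(4),'n>=',int(np.ceil(max(np.linalg.norm(rv)/.188,np.linalg.norm(d)/.0625))))
DOWN=lambda az:np.array([[np.cos(az),np.sin(az),0],[np.sin(az),-np.cos(az),0],[0,0,-1]]) # tool x at azimuth az, pointing down
E
python3 - <<'E'
from h import *
o=manip.get_obs()
print('tcp in scene px',proj('scene',[o['position'],o['position']+[0,0,.1]]).round())
for n,uv in [('bucket',(120,152)),('mug',(240,126)),('pot',(373,238)),('drop',(371,270)),('bare',(307,280)),('fin',(356,319)),('tape',(414,215)),('drawer',(420,290)),('jar',(105,195))]:print(n,onz('scene',[uv],0)[0].round(3))
F=frame(np.radians(172.8));hub=np.array([.6674,.0202,.1277])
# hover, axis-aligned, tool x = -xl, over gap ; camera at tool +x .085
T=np.c_[-F[:,0],F[:,1],-F[:,2]]
go(hub+F@[-.06,0,.22],T)
E
```

```text
tcp in scene px [[94. 79.]
 [82. 47.]]
bucket [0.265 0.479 0.   ]
mug [0.623 0.387 0.   ]
pot [ 0.67  -0.213  0.   ]
drop [ 0.608 -0.283  0.   ]
bare [ 0.478 -0.226  0.   ]
fin [ 0.506 -0.362  0.   ]
tape [ 0.802 -0.212  0.   ]
drawer [ 0.66  -0.384  0.   ]
jar [0.177 0.309 0.   ]
row [-0.074 -0.45  -0.317] [-0.45   -0.3648 -0.0939] n>= 10
```

```bash
python3 jog.py '[{"xyz": [0,0,-0.06],"finger_gap": 0},{"xyz": [0,0,-0.12],"finger_gap": 0},{"xyz": [0,0,-0.16],"finger_gap": 0},{"turn_vec": [-0.074,-0.45,-0.317],"xyz": [-0.45,-0.3648,-0.16],"finger_gap": 0},{"turn_vec": [-0.074,-0.45,-0.317],"xyz": [-0.45,-0.3648,-0.16],"finger_gap": 0},{"turn_vec": [-0.074,-0.45,-0.317],"xyz": [-0.45,-0.3648,-0.16],"finger_gap": 0},{"turn_vec": [-0.074,-0.45,-0.317],"xyz": [-0.45,-0.3648,-0.16],"finger_gap": 0},{"turn_vec": [-0.074,-0.45,-0.317],"xyz": [-0.45,-0.3648,-0.16],"finger_gap": 0},{"turn_vec": [-0.074,-0.45,-0.317],"xyz": [-0.45,-0.3648,-0.16],"finger_gap": 0},{"turn_vec": [-0.074,-0.45,-0.317],"xyz": [-0.45,-0.3648,-0.16],"finger_gap": 0},{"turn_vec": [-0.074,-0.45,-0.317],"xyz": [-0.45,-0.3648,-0.14],"finger_gap": 0},{"turn_vec": [-0.074,-0.45,-0.317],"xyz": [-0.45,-0.3648,-0.12],"finger_gap": 0},{"turn_vec": [-0.074,-0.45,-0.317],"xyz": [-0.45,-0.3648,-0.1],"finger_gap": 0},{"turn_vec": [-0.074,-0.45,-0.317],"xyz": [-0.45,-0.3648,-0.1],"finger_gap": 0}]'; python3 - <<'E'
from h import *
o=manip.get_obs();im=manip.camera('wrist');cv2.imwrite('pics/w1.png',im);np.save('w1.npy',[*o['position'],*o['ee_rot']])
print(blobs(red(im),15))
F=frame(np.radians(172.8));hub=np.array([.6674,.0202,.1277]);print(proj('wrist',[hub+F@[-.146,0,0],hub,hub+F@[-.098,0,0]],o).round(1))
E
```

```text
clock: 1.9
position: [0.5176, 0.0372, 0.3034]
ee_rot: [0.063, 0.973, -0.014, 0.223]
ft_force: [-0.4, 1.2, -0.7]
grip_width: -0.0
grasp_force: 0.0
[([314.9, 91.2], 35, [310, 90, 11, 4]), ([328.0, 158.4], 175, [321, 151, 15, 15]), ([269.5, 189.1], 160, [263, 182, 14, 15]), ([375.3, 203.0], 151, [369, 196, 14, 15]), ([283.7, 247.4], 124, [278, 240, 13, 14]), ([347.3, 254.6], 84, [343, 248, 9, 14])]
[[319.   91.5]
 [319.1 200.4]
 [319.  130.1]]
```

View pics/w1.png

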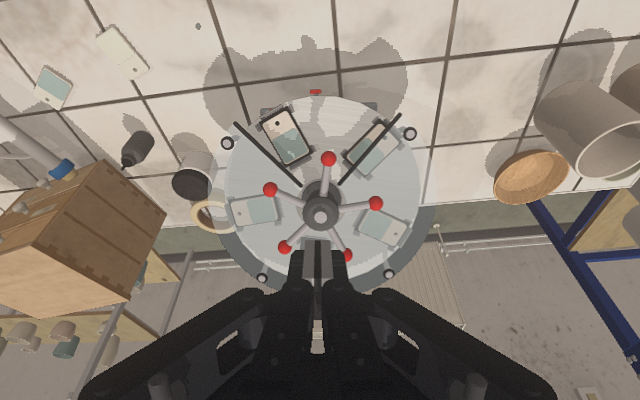

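The wrist view shows the gap at the top, with its trims running (236,122)-(300,185) and (401,114)-(341,184). The pointer is at (315,91) and all five balls are visible. The empty seat is hidden under the fingers.

```bash
python3 - <<'E'
from h import *
a=np.load('w1.npy');o=dict(position=a[:3],ee_rot=a[3:])
S=[[321.5,110.3],[290.8,121.1],[282.6,147.7],[309.1,154.8],[333.9,130.4],[268.8,181.2]];D=[[382.9,119.8],[352.6,125.3],[328.6,145.8],[342.4,153.0],[377.8,136.2],[307.5,178.8]]
W=[[347.3,254.6],[375.3,203],[328,158.4],[269.5,189.1],[283.7,247.4],[314.9,91.2]]
rs=[ray('scene',S),ray('side',D),ray('wrist',W,o)]
P=[]
for i in range(6):
    x,e=tri([(c,v[i]) for c,v in rs]);P.append(x);print(x.round(4),round(e*1e3,1), end=' ')
P=np.array(P);m=P[:5].mean(0);q=P[5]-m;psi=np.arctan2(q[1],q[0]);print('\npsi3',np.degrees(psi))
for psid in(172.8,174.5,np.degrees(psi)):
    F=frame(np.radians(psid));hub=m-.05*F[:,2];loc=(P-hub)@F;an=np.degrees(np.arctan2(loc[:,1],loc[:,0]))
    print(psid,hub.round(4),an.round(1),loc[:,2].round(4))
    # wrist only
    B=onplane('wrist',W[:5],hub+.05*F[:,2],F[:,2],o);l=(B-hub)@F;c,r=cv2.minEnclosingCircle(l[:,:2].astype(np.float32))
    print(' wrist ball c',l.mean(0)[:2].round(4),np.hypot(*(l[:,:2]-l[:,:2].mean(0)).T).round(4))
    p=(onplane('wrist',[W[5]],hub,F[:,2],o)[0]-hub)@F
    t=(onplane('wrist',[(236,122),(300,185),(401,114),(341,184)],hub+.0235*F[:,2],F[:,2],o)-hub)@F
    c=l.mean(0);print(' wrist ptr ang',np.degrees(np.arctan2(p[1]-c[1],-(p[0]-c[0]))),'trims',np.degrees(np.arctan2(t[:,1]-c[1],-(t[:,0]-c[0]))).round(1),np.hypot(t[:,0]-c[0],t[:,1]-c[1]).round(3))
E
```

```text
[0.7054 0.0528 0.1972] 1.2 [0.6412 0.0933 0.1689] 1.8 [0.5853 0.0412 0.1415] 1.1 [ 0.612  -0.0344  0.1564] 1.3 [ 0.6851 -0.0292  0.1919] 0.8 [0.5365 0.0323 0.0651] 1.5 
psi3 176.00411597084627
172.8 [0.6675 0.022  0.1262] [  29.9  100.8  172.8 -115.4  -44.1 -177.6] [0.049  0.0537 0.0506 0.0481 0.0486 0.0026]
 wrist ball c [-0.0015  0.0001] [0.0703 0.0689 0.0689 0.0698 0.0697]
 wrist ptr ang -2.7985411557174475 trims [-43.7 -44.5  39.8  42.9] [0.15  0.039 0.153 0.039]
174.5 [0.6676 0.0226 0.1262] [  28.4   99.3  171.2 -117.   -45.6 -178.9] [0.0486 0.0528 0.0505 0.0489 0.0492 0.0027]
 wrist ball c [-0.0015  0.0001] [0.0701 0.0688 0.0689 0.0698 0.0699]
 wrist ptr ang -1.4922770395466902 trims [-42.4 -43.4  41.1  44.1] [0.151 0.039 0.153 0.039]
176.00411597084627 [0.6677 0.0232 0.1262] [  27.    97.9  169.9 -118.3  -47.  -180. ] [0.0482 0.052  0.0503 0.0497 0.0498 0.0027]
 wrist ball c [-0.0015  0.    ] [0.0699 0.0688 0.069  0.0697 0.0702]
 wrist ptr ang -0.33655260622755506 trims [-41.2 -42.4  42.3  45.1] [0.151 0.039 0.152 0.039]
```

```bash
cat >> h.py <<'E'
F=frame(np.radians(175.3));hub=np.array([.6677,.0229,.1270]);T=np.c_[-F[:,0],F[:,1],-F[:,2]]
def loc(a,r,h): a=np.radians(a);return hub+F@[r*np.cos(a),r*np.sin(a),h]
E
python3 - <<'E'
from h import *
go(loc(-10,.05,.1),T);go(loc(-10,.05,.038),T)
d0=loc(-10,.05,.038)
for a in range(-10,-196,-15):print(a,(T.T@(loc(a,.05,.038)-d0)).round(3))
E
```

```text
row [-0.019 -0.001 -0.041] [-0.1071 -0.0057  0.1261] n>= 3
row [-0.019 -0.001 -0.041] [-0.1071 -0.0045  0.1881] n>= 4
-10 [0. 0. 0.]
-25 [ 0.004 -0.012 -0.   ]
-40 [ 0.011 -0.023 -0.   ]
-55 [ 0.021 -0.032 -0.   ]
-70 [ 0.032 -0.038 -0.   ]
-85 [ 0.045 -0.041 -0.   ]
-100 [ 0.058 -0.041  0.   ]
-115 [ 0.07  -0.037 -0.   ]
-130 [ 0.081 -0.03   0.   ]
-145 [ 0.09 -0.02 -0.  ]
-160 [ 0.096 -0.008  0.   ]
-175 [0.099 0.004 0.   ]
-190 [ 0.098  0.017 -0.   ]
```

```bash
python3 jog.py '[{"turn_vec": [-0.019,-0.001,-0.041],"xyz": [-0.107,-0.005,0.06],"finger_gap": 0},{"turn_vec": [-0.019,-0.001,-0.041],"xyz": [-0.107,-0.005,0.11],"finger_gap": 0},{"turn_vec": [-0.019,-0.001,-0.041],"xyz": [-0.107,-0.005,0.126],"finger_gap": 0},{"turn_vec": [-0.019,-0.001,-0.041],"xyz": [-0.107,-0.005,0.16],"finger_gap": 0},{"turn_vec": [-0.019,-0.001,-0.041],"xyz": [-0.107,-0.005,0.188],"finger_gap": 0},{"turn_vec": [-0.019,-0.001,-0.041],"xyz": [-0.107,-0.005,0.188],"finger_gap": 0}]'; python3 - <<'E'
from h import *
o=manip.get_obs();print(((o['position']-hub)@F).round(4));go(loc(-10,.05,.038),T)
E
```

```text
clock: 2.7
position: [0.6945, 0.0138, 0.1816]
ee_rot: [0.038, 0.974, -0.01, 0.224]
ft_force: [-0.9, 0.4, 0.9]
grip_width: -0.0
grasp_force: 0.0
[ 0.0486 -0.0068  0.037 ]
row [-0.    -0.002  0.004] [-0.0006 -0.0019 -0.001 ] n>= 1
```

Good, no contact. Now I'll push clockwise along the arc.

```bash
python3 jog.py '[{"xyz": [0.004,-0.012,0],"finger_gap": 0},{"xyz": [0.011,-0.023,0],"finger_gap": 0},{"xyz": [0.021,-0.032,0],"finger_gap": 0},{"xyz": [0.032,-0.038,0],"finger_gap": 0},{"xyz": [0.045,-0.041,0],"finger_gap": 0},{"xyz": [0.058,-0.041,0],"finger_gap": 0},{"xyz": [0.07,-0.037,0],"finger_gap": 0},{"xyz": [0.081,-0.03,0],"finger_gap": 0},{"xyz": [0.09,-0.02,0],"finger_gap": 0},{"xyz": [0.096,-0.008,0],"finger_gap": 0},{"xyz": [0.098,-0.002,0],"finger_gap": 0},{"xyz": [0.098,-0.002,0],"finger_gap": 0}]'; python3 - <<'E'
from h import *
o=manip.get_obs();im=manip.camera('wrist');cv2.imwrite('pics/w2.png',im)
l=(o['position']-hub)@F;print(l.round(4),np.degrees(np.arctan2(l[1],l[0])))
b=[x for x in blobs(red(im),15)];print(b)
B=(onplane('wrist',[x[0] for x in b],hub+.05*F[:,2],F[:,2],o)-hub)@F
print(np.hypot(B[:,0],B[:,1]).round(3),np.degrees(np.arctan2(B[:,1],B[:,0])).round(1))
E
```

```text
clock: 4.2
position: [0.6069, 0.0174, 0.1403]
ee_rot: [0.039, 0.973, -0.009, 0.225]
ft_force: [0.7, 0.0, 0.4]
grip_width: -0.001
grasp_force: 0.0
[-0.0483 -0.0105  0.0383] -167.76623931838685
[([331.4, 72.2], 169, [321, 68, 22, 9]), ([355.2, 209.6], 799, [340, 194, 32, 32]), ([234.9, 262.6], 701, [220, 248, 31, 30]), ([439.6, 293.6], 640, [425, 279, 29, 30])]
[0.143 0.071 0.071 0.069] [-178.4  171.2 -119.6   99.9]
```

View pics/w2.png

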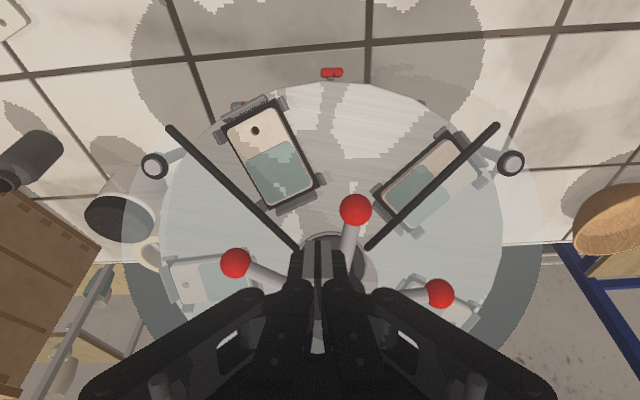

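The wrist image shows chips still in both front seats, with the front ball at (355,210). The wheel seems not to have turned, or it turned by a multiple of 72°. I'll check with the scene camera.

```bash
python3 - <<'E'
from h import *
a=manip.camera('scene')[80:220,240:400];b=manip.camera('side')[95:235,290:450]
cv2.imwrite('pics/s2.png',np.hstack([cv2.resize(x,(400,350),interpolation=cv2.INTER_CUBIC) for x in(a,b)]))
E
```

```text
(no output)
```

View pics/s2.png

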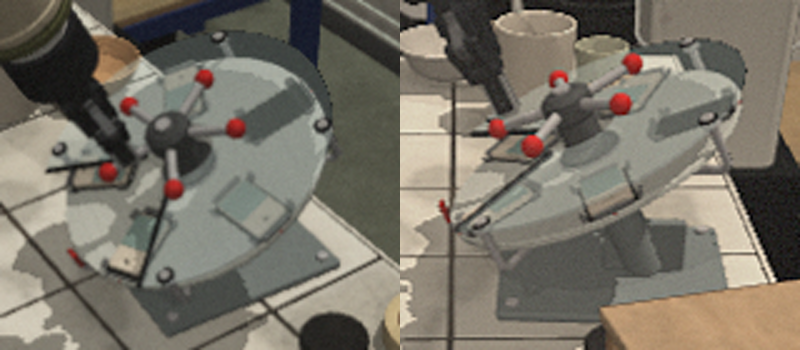

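```bash
python3 - <<'E'
from h import *
o=manip.get_obs();p=o['position'];z=R.from_quat(o['ee_rot']).as_matrix()[:,2]
for n,c in(('scene',(240,80)),('side',(290,95))):
    q=proj(n,[p,p-.02*z,p-.04*z,p-.06*z]);print(n,q.round(1).tolist(),((q-c)*2.5).round().tolist())
print(o['joint_pos'].round(3))
E
```

```text
scene [[295.6, 150.3], [291.9, 145.3], [288.1, 140.1], [284.1, 134.8]] [[139.0, 176.0], [130.0, 163.0], [120.0, 150.0], [110.0, 137.0]]
side [[338.8, 150.7], [334.9, 143.0], [330.9, 135.2], [326.9, 127.2]] [[122.0, 139.0], [112.0, 120.0], [102.0, 100.0], [92.0, 81.0]]
[-1.031 -0.007  0.877  2.075  0.183  0.634  1.213]
```

```bash
python3 - <<'E'
from h import *
o=manip.get_obs();p=o['position'];M=R.from_quat(o['ee_rot']).as_matrix()
for n in('scene','side'):
    im=manip.camera(n).astype(int);b=cv2.imread(f'pics/{n}0.png').astype(int)
    d=np.abs(im-b).max(2)
    for y in(-.008,0,.008):
        t=np.arange(-.01,.06,.005);q=proj(n,p+np.outer(-t,M[:,2])+y*M[:,0]).round().astype(int)
        print(n,y,[(int(1000*a),int(d[v,u]),int(im[v,u].mean())) for a,(u,v) in zip(t,q)])
E
```

```text
scene -0.008 [(-10, 10, 167), (-5, 12, 149), (0, 9, 122), (4, 5, 120), (10, 8, 114), (15, 1, 70), (19, 2, 66), (25, 44, 61), (30, 84, 50), (34, 41, 69), (40, 72, 61), (45, 92, 50), (49, 119, 25), (55, 122, 22)]
scene 0 [(-10, 4, 163), (-5, 10, 151), (0, 5, 121), (4, 7, 118), (10, 3, 78), (15, 2, 53), (19, 23, 46), (25, 77, 26), (30, 114, 24), (34, 106, 29), (40, 114, 25), (45, 114, 27), (49, 120, 21), (55, 112, 29)]
scene 0.008 [(-10, 6, 157), (-5, 4, 121), (0, 8, 94), (4, 9, 62), (10, 9, 56), (15, 3, 89), (19, 1, 76), (25, 33, 68), (30, 68, 67), (34, 3, 75), (40, 53, 66), (45, 96, 36), (49, 110, 29), (55, 123, 20)]
side -0.008 [(-10, 4, 89), (-5, 6, 104), (0, 9, 109), (4, 2, 51), (10, 5, 145), (15, 6, 82), (19, 12, 117), (25, 14, 137), (30, 43, 111), (34, 50, 101), (40, 29, 102), (45, 23, 103), (49, 18, 102), (55, 24, 95)]
side 0 [(-10, 6, 69), (-5, 4, 75), (0, 11, 85), (4, 6, 129), (10, 9, 51), (15, 5, 90), (19, 10, 125), (25, 35, 118), (30, 99, 52), (34, 90, 47), (40, 79, 43), (45, 83, 42), (49, 79, 42), (55, 71, 54)]
side 0.008 [(-10, 3, 108), (-5, 2, 103), (0, 7, 125), (4, 2, 129), (10, 5, 23), (15, 9, 95), (19, 11, 126), (25, 51, 119), (30, 31, 98), (34, 85, 33), (40, 101, 40), (45, 99, 38), (49, 73, 42), (55, 82, 43)]
```

The fingers visibly end about 20 mm short of the reported TCP, so they passed over the spokes. I'll go lower, between the spokes and over the gap, and push clockwise from here.

```bash
python3 jog.py '[{"xyz": [0,0,0.01],"finger_gap": 0},{"xyz": [0,0,0.018],"finger_gap": 0},{"xyz": [0,0,0.018],"finger_gap": 0}]'; python3 - <<'E'
from h import *
print(manip.grasp_offset)
o=manip.get_obs();l=(o['position']-hub)@F;print(l.round(4));
M=R.from_quat(o['ee_rot']).as_matrix()
for a in range(190,15,-15):print(a,(M.T@(loc(a,.05,.02)-o['position'])).round(3))
E
```

```text
clock: 4.82
position: [0.6148, 0.0158, 0.1237]
ee_rot: [0.04, 0.973, -0.01, 0.225]
ft_force: [0.6, 0.3, -0.1]
grip_width: -0.002
grasp_force: 0.0
0.0187
[-0.0483 -0.0114  0.0199]
190 [ 0.001  0.003 -0.   ]
175 [ 0.001  0.016 -0.   ]
160 [-0.001  0.029 -0.   ]
145 [-0.007  0.04  -0.   ]
130 [-0.016  0.05  -0.   ]
115 [-0.027  0.057 -0.   ]
100 [-0.04   0.061 -0.   ]
85 [-0.053  0.061 -0.   ]
70 [-0.065  0.058 -0.   ]
55 [-0.077  0.052 -0.   ]
40 [-0.087  0.043 -0.   ]
25 [-0.094  0.032 -0.   ]
```

```bash
python3 jog.py '[{"xyz": [0.001,0.01,0],"finger_gap": 0},{"xyz": [0.001,0.016,0],"finger_gap": 0},{"xyz": [0,0.023,0],"finger_gap": 0},{"xyz": [-0.001,0.029,0],"finger_gap": 0},{"xyz": [-0.001,0.029,0],"finger_gap": 0}]'; cat > look.py <<'E'
from h import *
import sys
o=manip.get_obs();im=manip.camera('wrist')
if len(sys.argv)>1:cv2.imwrite(sys.argv[1],im)
l=(o['position']-hub)@F;print('tcp',l.round(4),'ang',np.degrees(np.arctan2(l[1],l[0])).round(1),'t',o['clock'])
for c,s,_ in blobs(red(im),40):
    B=(onplane('wrist',[c],hub+.05*F[:,2],F[:,2],o)[0]-hub)@F
    print(c,s,'r',np.hypot(B[0],B[1]).round(3),'a',np.degrees(np.arctan2(B[1],B[0])).round(1))
E
python3 look.py; python3 - <<'E'
from h import *
o=manip.get_obs();p=o['position'];M=R.from_quat(o['ee_rot']).as_matrix()
for n in('scene','side'):
    im=manip.camera(n).astype(int);b=cv2.imread(f'pics/{n}0.png').astype(int)
    d=np.abs(im-b).max(2);t=np.arange(-.01,.06,.005);q=proj(n,p+np.outer(-t,M[:,2])).round().astype(int)
    print(n,[(int(round(1000*a)),int(d[v,u])) for a,(u,v) in zip(t,q)])
E
```

```text
clock: 5.45
position: [0.6181, 0.0456, 0.1248]
ee_rot: [0.039, 0.973, -0.009, 0.225]
ft_force: [0.1, -1.4, -0.6]
grip_width: -0.0
grasp_force: 0.6
tcp [-0.0471  0.0186  0.0205] ang 158.5 t 5.45
[281.5, 67.6] 196 r 0.143 a 179.0
[214.2, 235.7] 991 r 0.071 a -149.5
[365.9, 247.4] 942 r 0.07 a 141.0
scene [(-10, 6), (-5, 34), (0, 74), (5, 72), (10, 60), (15, 50), (20, 96), (25, 97), (30, 99), (35, 111), (40, 116), (45, 119), (50, 116), (55, 110)]
side [(-10, 89), (-5, 71), (0, 70), (5, 95), (10, 104), (15, 66), (20, 11), (25, 26), (30, 94), (35, 110), (40, 103), (45, 84), (50, 83), (55, 80)]
```

The wheel turned about 29° and the pusher leads the spoke by about 17°. I'll continue along the arc.

```bash
python3 jog.py '[{"xyz": [-0.006,0.011,0],"finger_gap": 0},{"xyz": [-0.015,0.021,0],"finger_gap": 0},{"xyz": [-0.026,0.028,0],"finger_gap": 0},{"xyz": [-0.039,0.032,0],"finger_gap": 0},{"xyz": [-0.052,0.032,0],"finger_gap": 0},{"xyz": [-0.064,0.029,0],"finger_gap": 0},{"xyz": [-0.076,0.023,0],"finger_gap": 0},{"xyz": [-0.086,0.014,0],"finger_gap": 0},{"xyz": [-0.091,0.007,0],"finger_gap": 0},{"xyz": [-0.091,0.007,0],"finger_gap": 0}]'; python3 look.py
```

```text
clock: 6.85
position: [0.7009, 0.0451, 0.1651]
ee_rot: [0.04, 0.973, -0.009, 0.226]
ft_force: [-0.1, -0.0, -0.5]
grip_width: -0.003
grasp_force: 0.1
tcp [0.0448 0.0249 0.0206] ang 29.0 t 6.85
[320.4, 29.8] 1595 r 0.07 a 158.6
[142.4, 78.4] 1434 r 0.071 a -131.3
[406.3, 186.6] 1014 r 0.069 a 87.0
[158.6, 242.2] 825 r 0.069 a -60.0
```

```bash
python3 jog.py '[{"xyz": [-0.002,-0.005,0],"finger_gap": 0},{"xyz": [-0.0043,-0.0099,0],"finger_gap": 0},{"xyz": [-0.0043,-0.0099,0],"finger_gap": 0}]'; python3 look.py pics/w3.png
```

```text
clock: 7.28
position: [0.7033, 0.0358, 0.1667]
ee_rot: [0.039, 0.973, -0.009, 0.226]
ft_force: [-3.0, 1.0, 2.6]
grip_width: 0.001
grasp_force: 2.0
tcp [0.0483 0.0158 0.0206] ang 18.1 t 7.275
[365.2, 33.5] 1585 r 0.07 a 149.7
[176.4, 50.4] 1525 r 0.071 a -140.0
[420.0, 200.4] 963 r 0.069 a 77.8
[162.2, 219.2] 891 r 0.07 a -69.0
```

View pics/w3.png

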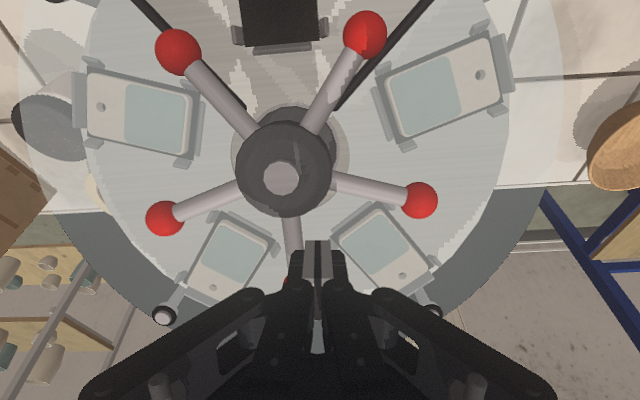

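The empty dark seat is now at the front, around (280,20), with roughly 4° to go. I'll push a little more, then lift and measure.

```bash
python3 jog.py '[{"xyz": [-0.001,-0.003,0],"finger_gap": 0},{"xyz": [-0.001,-0.003,0],"finger_gap": 0},{"xyz": [-0.001,0.004,0],"finger_gap": 0},{"xyz": [0,0.004,-0.05],"finger_gap": 0},{"xyz": [0.03,-0.005,-0.1],"finger_gap": 0},{"xyz": [0.05,-0.015,-0.14],"finger_gap": 0},{"xyz": [0.05,-0.015,-0.14],"finger_gap": 0},{"xyz": [0.05,-0.015,-0.14],"finger_gap": 0}]'; cat > seat.py <<'E'
from h import *
import sys
o=manip.get_obs();im=manip.camera('wrist');cv2.imwrite(sys.argv[1],im);np.save('ws.npy',[*o['position'],*o['ee_rot']])
l=(o['position']-hub)@F;print('tcp',l.round(4),o['clock'])
g=im.max(2)
def L(uv,h):
    return (onplane('wrist',uv,hub+h*F[:,2],F[:,2],o)-hub)@F
pol=lambda B:(np.hypot(B[:,0],B[:,1]).round(4),np.degrees(np.arctan2(B[:,1],-B[:,0])).round(1))
b=blobs(red(im),40)
print([x[:2] for x in b]);print('balls h50',pol(L([x[0] for x in b],.05)));print('ptr h0',pol(L([x[0] for x in b],.0)))
roi=proj('wrist',[loc(180,r,0)+F[:,1]*s for r,s in((.15,.05),(.05,.05),(.15,-.05),(.05,-.05))],o)
x0,y0=np.maximum(roi.min(0),0).astype(int);x1,y1=roi.max(0).astype(int);print('roi',x0,y0,x1,y1)
m=np.zeros(g.shape,bool);m[y0:y1,x0:x1]=g[y0:y1,x0:x1]<70
cs=cv2.findContours(m.astype(np.uint8),cv2.RETR_EXTERNAL,cv2.CHAIN_APPROX_NONE)[0]
for c in cs:
    if cv2.contourArea(c)<150:continue
    r=cv2.minAreaRect(c);P=L(cv2.boxPoints(r),0);print('dark',np.round(r[0],1),np.round(r[1],1),cv2.contourArea(c))
    q=L(c.reshape(-1,2),0)[:,:2];R2=cv2.minAreaRect((q*1000).astype(np.float32));print('  local mm',np.round(R2[0],1),np.round(R2[1],1),round(R2[2],1),'polar',pol(np.array([[*np.array(R2[0])/1000]])))
E
python3 seat.py pics/w4.png
```

```text
clock: 8.32
position: [0.5961, 0.0297, 0.2701]
ee_rot: [0.039, 0.973, -0.009, 0.226]
ft_force: [0.2, 0.2, 0.3]
grip_width: 0.001
grasp_force: 0.0
tcp [-0.0019  0.0009  0.1601] 8.325
[([314.3, 29.5], 81), ([357.5, 124.5], 304), ([270.0, 127.4], 301), ([381.9, 201.9], 226), ([251.4, 205.7], 225)]
balls h50 (array([0.1378, 0.0703, 0.071 , 0.0683, 0.0692]), array([  -0.8,   32.7,  -37.3,  104.6, -108. ]))
ptr h0 (array([0.1469, 0.0703, 0.0719, 0.0859, 0.0876]), array([  -0.8,   39.6,  -44.9,  114.7, -117.8]))
roi 266 26 366 128
dark [312.5  78.7] [71.  42.1] 2778.0
  local mm [-99.5  -3.5] [69.4 43.1] 1.7 polar (array([0.0996]), array([-2.]))
```

View pics/w4.png

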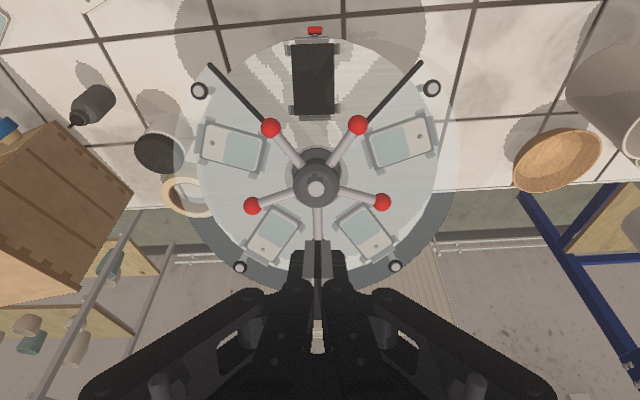

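The view shows the dark seat centred at (312.5,79), measuring 69x43 mm as it should. The pointer is at (314,30) and the hub at about x=317. The seat is some 1.3° short of the pointer, so I'll nudge it about 1.2 mm more.

```bash
python3 jog.py '[{"xyz": [-0.0514,0.019,0.04],"finger_gap": 0},{"xyz": [-0.0514,0.019,0.09],"finger_gap": 0},{"xyz": [-0.0514,0.019,0.12],"finger_gap": 0},{"xyz": [-0.0514,0.019,0.1395],"finger_gap": 0},{"xyz": [-0.0514,0.019,0.1395],"finger_gap": 0},{"xyz": [-0.0514,0.014,0.1395],"finger_gap": 0},{"xyz": [-0.0514,0.0106,0.1395],"finger_gap": 0},{"xyz": [-0.0514,0.0106,0.1395],"finger_gap": 0}]'; python3 - <<'E'
from h import *
print(((manip.get_obs()['position']-hub)@F).round(4))
E
python3 jog.py '[{"xyz": [0,0.008,0],"finger_gap": 0},{"xyz": [0,0.008,-0.05],"finger_gap": 0},{"xyz": [0.03,0,-0.1],"finger_gap": 0},{"xyz": [0.05,-0.01,-0.14],"finger_gap": 0},{"xyz": [0.05,-0.01,-0.14],"finger_gap": 0},{"xyz": [0.05,-0.01,-0.14],"finger_gap": 0}]';python3 seat.py pics/w5.png
```

```text
clock: 9.38
position: [0.704, 0.0311, 0.1683]
ee_rot: [0.039, 0.973, -0.009, 0.226]
ft_force: [0.2, 2.2, -0.9]
grip_width: 0.002
grasp_force: 0.6
[0.05   0.0111 0.0215]
clock: 10.12
position: [0.597, 0.0299, 0.2727]
ee_rot: [0.04, 0.973, -0.007, 0.226]
ft_force: [-0.8, 0.7, -0.2]
grip_width: -0.002
grasp_force: 0.0
tcp [0.     0.0012 0.162 ] 10.125
[([313.4, 27.9], 93), ([271.6, 123.4], 300), ([358.8, 123.4], 296), ([250.1, 201.2], 223), ([380.2, 201.3], 220)]
balls h50 (array([0.1372, 0.0709, 0.0704, 0.0693, 0.0683]), array([  -0.8,  -35.3,   34.8, -106.1,  106.7]))
ptr h0 (array([0.1465, 0.0716, 0.071 , 0.0871, 0.0861]), array([  -0.8,  -42.3,   41.8, -115.7,  116.4]))
roi 265 24 365 126
dark [315.5  77. ] [70. 43.] 2770.0
  local mm [-99.3   0. ] [68.7 43.5] 0.0 polar (array([0.0993]), array([0.]))
```

The seat is now at 0.0° and the ball pattern is symmetric to about 0.3°, so it is centred. Next is the bare chip.

```bash
python3 - <<'E'
from h import *
o=manip.get_obs();print(o['joint_pos'].round(2))
C=onz('scene',[(292.4,285),(304,291.2),(322.4,275),(310,266)],.006);print(C.round(4));e=np.diff(np.r_[C,C[:1]],axis=0);print(np.linalg.norm(e,axis=1).round(3),np.degrees(np.arctan2(e[:,1],e[:,0])).round(1))
m=C.mean(0);az=np.arctan2(*(e[1]-e[3])[1::-1]);print(m,np.degrees(az))
for k in(az,az+np.pi):go([m[0],m[1],.2],DOWN(k))
print(blobs(np.array(cv2.cvtColor(manip.camera('scene'),cv2.COLOR_BGR2GRAY)[130:200,250:330]<60),40), proj('scene',[loc(180,.098,0)]))
E
```

```text
[-1.27 -0.29  0.92  1.92  0.48  1.01  0.99]
[[ 0.443  -0.2235  0.006 ]
 [ 0.4548 -0.2506  0.006 ]
 [ 0.51   -0.2377  0.006 ]
 [ 0.5014 -0.2021  0.006 ]]
[0.03  0.057 0.037 0.062] [ -66.6   13.2  103.6 -159.9]
[ 0.47731462 -0.2284965   0.006     ] 16.814578287049965
row [0.627 0.115 2.703] [ 0.1199 -0.2675  0.0203] n>= 15
row [-0.082  0.451 -0.368] [ 0.1199 -0.2675  0.0203] n>= 5
[([58.1, 16.6], 321, [45, 0, 28, 66]), ([30.0, 14.2], 82, [9, 9, 40, 10]), ([35.5, 39.6], 366, [21, 27, 30, 27])] [[284.28444906 169.77609418]]
```

```bash
python3 jog.py '[{"turn_vec": [-0.082,0.451,-0.368],"xyz": [0.12,-0.2675,-0.03],"finger_gap": 0.75},{"turn_vec": [-0.082,0.451,-0.368],"xyz": [0.12,-0.2675,-0.03],"finger_gap": 0.75},{"turn_vec": [-0.082,0.451,-0.368],"xyz": [0.12,-0.2675,0.02],"finger_gap": 0.75},{"turn_vec": [-0.082,0.451,-0.368],"xyz": [0.12,-0.2675,0.02],"finger_gap": 0.75},{"turn_vec": [-0.082,0.451,-0.368],"xyz": [0.12,-0.2675,0.02],"finger_gap": 0.75},{"turn_vec": [-0.082,0.451,-0.368],"xyz": [0.12,-0.2675,0.02],"finger_gap": 0.75},{"turn_vec": [-0.082,0.451,-0.368],"xyz": [0.12,-0.2675,0.02],"finger_gap": 0.75}]'; python3 - <<'E'
from h import *
a=np.load('ws.npy');ow=dict(position=a[:3],ee_rot=a[3:])
c1,v1=ray('wrist',[(315.5,77)],ow);c2,v2=ray('scene',[(285.5,169.6)]);x,e=tri([(c1,v1[0]),(c2,v2[0])]);print('seat tri',x,e,((x-hub)@F).round(4))
o=manip.get_obs();im=manip.camera('wrist');cv2.imwrite('pics/w6.png',im);np.save('w6.npy',[*o['position'],*o['ee_rot']])
print(proj('wrist',[[.4773,-.2285,.006]],o))
h=cv2.cvtColor(im,cv2.COLOR_BGR2HSV);u,v=proj('wrist',[[.4773,-.2285,.006]],o)[0].astype(int)
print(h[v-40:v+41:10,u-50:u+51:10].tolist())
E
```

```text
clock: 11.1
position: [0.4532, -0.2176, 0.2107]
ee_rot: [-0.146, 0.989, -0.009, 0.009]
ft_force: [0.2, -0.0, 0.1]
grip_width: 0.75
grasp_force: 0.0
seat tri [0.58085325 0.03028038 0.08208549] 0.002622084029755422 [-0.098   0.0002 -0.0022]
[[306.92792694 175.04881284]]
[[[16, 36, 182], [16, 33, 186], [15, 34, 181], [14, 36, 183], [15, 39, 183], [16, 38, 183], [17, 28, 191], [16, 34, 186], [18, 31, 187], [17, 26, 186], [21, 26, 186]], [[16, 38, 183], [13, 39, 181], [14, 39, 181], [15, 36, 186], [16, 31, 187], [20, 25, 187], [19, 26, 187], [19, 30, 187], [22, 25, 186], [25, 18, 186], [23, 25, 187]], [[19, 30, 187], [23, 22, 187], [16, 34, 187], [28, 19, 187], [26, 32, 176], [29, 27, 187], [33, 24, 188], [30, 18, 187], [26, 22, 187], [30, 19, 186], [22, 25, 187]], [[20, 25, 187], [20, 27, 186], [18, 27, 186], [20, 27, 186], [30, 27, 186], [30, 26, 186], [30, 26, 186], [21, 26, 188], [24, 20, 188], [24, 22, 186], [20, 27, 187]], [[26, 21, 185], [28, 19, 187], [26, 19, 187], [26, 19, 186], [26, 28, 188], [32, 26, 187], [33, 24, 188], [20, 27, 187], [26, 19, 186], [24, 20, 188], [20, 25, 187]], [[28, 19, 187], [24, 22, 187], [24, 21, 186], [30, 16, 186], [20, 34, 180], [26, 27, 186], [27, 26, 187], [21, 26, 187], [26, 19, 185], [26, 20, 187], [28, 18, 186]], [[28, 18, 186], [26, 20, 187], [26, 19, 186], [33, 16, 187], [21, 40, 146], [27, 26, 186], [28, 23, 187], [18, 27, 186], [24, 21, 186], [21, 22, 188], [26, 21, 185]], [[18, 54, 80], [26, 22, 165], [30, 18, 187], [35, 18, 189], [30, 15, 189], [28, 19, 187], [30, 16, 187], [30, 15, 186], [24, 19, 186], [16, 29, 186], [16, 32, 186]], [[26, 19, 186], [30, 16, 186], [33, 15, 188], [16, 38, 126], [18, 53, 82], [32, 18, 189], [35, 15, 188], [33, 16, 188], [30, 18, 187], [28, 18, 186], [25, 23, 187]]]
```

View pics/w6.png

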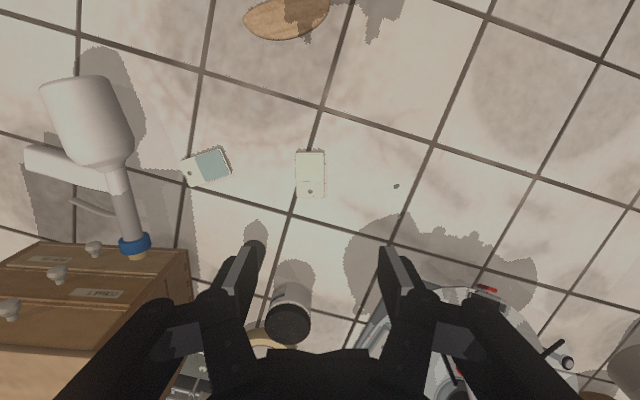

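The wrist view shows the bare chip at about (310,174), with corners near (296,150), (325,150), (326,197), (297,198). It is nearly aligned with the tool. The finished chip is at (207,167). I'll segment the bare chip's outline.

```bash
cat > chip.py <<'E'
from h import *
import sys
def chip(im,o,z=.0065,c0=(.4773,-.2285)):
    # top face by flood fill on smoothed green-minus-red, inside edges
    u,v=proj('wrist',[[*c0,z]],o)[0]
    lab=cv2.bilateralFilter(cv2.cvtColor(im,cv2.COLOR_BGR2LAB),7,12,5).astype(int)
    u,v=int(u),int(v);ref=np.median(lab[v-6:v+7,u-6:u+7].reshape(-1,3),0);print('ref',ref)
    m=((np.abs(lab[...,1]-ref[1])<=1.5)&(np.abs(lab[...,2]-ref[2])<=3)&(np.abs(lab[...,0]-ref[0])<12)).astype(np.uint8)
    m=cv2.morphologyEx(m,cv2.MORPH_OPEN,np.ones((3,3)));k,l,s,_=cv2.connectedComponentsWithStats(m)
    i=l[v-4:v+5,u-4:u+5].max();c=cv2.findContours((l==i).astype(np.uint8),cv2.RETR_EXTERNAL,cv2.CHAIN_APPROX_NONE)[0][0]
    P=onz('wrist',c.reshape(-1,2)+0.0,z,o);r=cv2.minAreaRect((P[:,:2]*1000).astype(np.float32))
    print('px',s[i],'centre',np.round(r[0],1),'size',np.round(r[1],1),'ang',round(r[2],1),'px c',cv2.minAreaRect(c)[0]);return r
if __name__=='__main__':
    a=np.load('w6.npy');chip(cv2.imread('pics/w6.png'),dict(position=a[:3],ee_rot=a[3:]))
E
python3 chip.py; python3 - <<'E'
from h import *
a=np.load('w6.npy');o=dict(position=a[:3],ee_rot=a[3:])
W=[(296,150),(297,198),(326,197),(325,150)]
C=onz('wrist',W,.0065,o);print(C.round(4));e=np.diff(np.r_[C,C[:1]],axis=0);print(np.linalg.norm(e,axis=1).round(4),np.degrees(np.arctan2(e[:,1],e[:,0])).round(1),C.mean(0))
c1,v1=ray('wrist',np.mean(W,0)[None],o);c2,v2=ray('scene',[(307.2,279.3)]);print('tri',tri([(c1,v1[0]),(c2,v2[0])]))
print(np.degrees(np.arctan2(*R.from_quat(o['ee_rot']).as_matrix()[1::-1,0])))
g=cv2.cvtColor(cv2.imread('pics/w6.png'),cv2.COLOR_BGR2GRAY)
for y in(160,175,185):print(g[y,288:334].tolist())
for x in(303,318):print(g[142:206,x].tolist())
E
```

```text
ref [193. 124. 138.]
px [296 153  27  37 811] centre [ 471.6 -227.5] size [48.4 34.2] ang 17.0 px c (309.0, 171.0)
[[ 0.4495 -0.251   0.0065]
 [ 0.5119 -0.2324  0.0065]
 [ 0.499  -0.1956  0.0065]
 [ 0.4387 -0.2158  0.0065]]
[0.0651 0.039  0.0636 0.0368] [  16.6  109.3 -161.5  -73. ] [ 0.47476189 -0.22367675  0.0065    ]
tri (array([ 0.47804175, -0.22378648, -0.00188134]), np.float64(0.0017105474923130137))
-163.2489788893705
[179, 178, 180, 181, 182, 181, 176, 157, 185, 184, 183, 184, 185, 183, 184, 183, 184, 184, 184, 184, 184, 184, 184, 184, 184, 183, 185, 185, 186, 185, 185, 185, 187, 186, 186, 176, 149, 183, 179, 180, 181, 185, 186, 184, 184, 185]
[185, 185, 185, 184, 185, 185, 182, 168, 184, 187, 186, 184, 184, 186, 186, 186, 186, 186, 185, 185, 186, 187, 184, 185, 186, 186, 186, 187, 185, 184, 185, 184, 185, 183, 183, 179, 159, 181, 181, 180, 181, 183, 184, 184, 184, 182]
[186, 185, 185, 186, 185, 186, 184, 180, 173, 184, 183, 182, 184, 183, 183, 183, 184, 184, 182, 182, 184, 184, 184, 186, 185, 185, 185, 185, 184, 183, 184, 184, 183, 182, 184, 177, 160, 180, 181, 186, 185, 185, 185, 184, 185, 184]
[176, 177, 178, 178, 177, 179, 169, 132, 136, 122, 144, 187, 179, 185, 183, 183, 184, 184, 183, 184, 184, 185, 184, 185, 185, 185, 185, 185, 186, 185, 185, 185, 185, 186, 186, 185, 184, 187, 183, 160, 185, 183, 184, 183, 183, 183, 185, 183, 185, 183, 183, 183, 182, 185, 184, 182, 182, 185, 185, 186, 185, 185, 185, 185]
[179, 180, 179, 178, 179, 175, 128, 132, 132, 122, 146, 185, 176, 186, 185, 185, 185, 185, 185, 185, 185, 185, 186, 184, 184, 185, 185, 184, 184, 184, 184, 184, 184, 185, 185, 186, 185, 186, 186, 182, 181, 182, 182, 184, 184, 184, 183, 183, 183, 184, 184, 184, 185, 185, 185, 184, 181, 186, 186, 186, 185, 186, 185, 184]
```

```bash
python3 - <<'E'
from h import *
go([.477,-.2255,.1],DOWN(np.radians(197.3)))
E
```

```text
row [-0.02   0.016 -0.009] [-0.0186 -0.0123  0.1113] n>= 2
```

```bash
python3 jog.py '[{"turn_vec": [-0.02,0.016,-0.009],"xyz": [-0.0186,-0.0123,0.055],"finger_gap": 0.75},{"turn_vec": [-0.02,0.016,-0.009],"xyz": [-0.0186,-0.0123,0.1],"finger_gap": 0.75},{"turn_vec": [-0.02,0.016,-0.009],"xyz": [-0.0186,-0.0123,0.111],"finger_gap": 0.75},{"turn_vec": [-0.02,0.016,-0.009],"xyz": [-0.0186,-0.0123,0.111],"finger_gap": 0.75}]'; python3 - <<'E'
from h import *
o=manip.get_obs();im=manip.camera('wrist');cv2.imwrite('pics/w7.png',im);np.save('w7.npy',[*o['position'],*o['ee_rot']])
M=R.from_quat(o['ee_rot']).as_matrix()
p=proj('wrist',[[.4765,-.2255,.0065]],o)[0];print(p)
g=cv2.cvtColor(im,cv2.COLOR_BGR2GRAY);u,v=p.round().astype(int)
from scipy.signal import find_peaks
# dark outline minima along chip-axis lines in tool plane (z=.0065)
ax,ay=M[:,0],M[:,1]
c=np.array([.4765,-.2255,.0065]);t=np.arange(-.045,.045,.0005)
for nm,d,e in(('across',ay,ax),('along',ax,ay)):
    for s in(-.018,-.012,-.005,.005,.012,.018):
        q=proj('wrist',c+np.outer(t,d)+s*e,o).astype(np.float32)
        val=cv2.remap(g,q[:,0],q[:,1],cv2.INTER_LINEAR).ravel().astype(float)
        k,pr=find_peaks(-val,prominence=8);print(nm,s,[(round(t[i]*1e3,1),int(val[i])) for i in k])
E
```

```text
clock: 11.65
position: [0.4291, -0.203, 0.1305]
ee_rot: [-0.15, 0.988, -0.013, 0.02]
ft_force: [0.7, 0.3, 1.4]
grip_width: 0.751
grasp_force: 0.0
[287.7175476  210.03768669]
across -0.018 [(np.float64(-19.0), 94), (np.float64(0.0), 162), (np.float64(19.5), 125)]
across -0.012 [(np.float64(19.5), 124)]
across -0.005 [(np.float64(-18.5), 160), (np.float64(-14.0), 160), (np.float64(19.5), 128)]
across 0.005 [(np.float64(-18.0), 159), (np.float64(19.5), 140)]
across 0.012 [(np.float64(-18.5), 155), (np.float64(19.5), 138)]
across 0.018 [(np.float64(19.0), 142)]
along -0.018 [(np.float64(-29.5), 82), (np.float64(-9.5), 160), (np.float64(0.5), 142), (np.float64(4.5), 156), (np.float64(12.5), 162), (np.float64(19.5), 148), (np.float64(22.5), 152), (np.float64(30.0), 149)]
along -0.012 [(np.float64(31.5), 111)]
along -0.005 [(np.float64(28.0), 151), (np.float64(31.5), 108)]
along 0.005 [(np.float64(-28.5), 146), (np.float64(31.5), 107)]
along 0.012 [(np.float64(28.0), 160), (np.float64(31.5), 107)]
along 0.018 [(np.float64(2.0), 146), (np.float64(26.0), 135), (np.float64(30.5), 104)]
```

The edges fit well: the chip centre is within 0.5 mm of (0.4765,-0.2255), aligned with the tool. But the arm is off its target, so I'll check the joints.

```bash
python3 - <<'E'
from h import *
o=manip.get_obs();print(o['joint_pos'].round(3),o['position'],o['clock'])
go([.4765,-.2255,.1],DOWN(np.radians(197.3)))
go([.4765,-.2255,.1],DOWN(np.radians(17.3)))
E
```

```text
[-1.222 -0.498  1.339  2.028  0.533  1.235  1.791] [ 0.42959493 -0.20331831  0.13109059] 11.7
row [-0.033  0.036 -0.   ] [-0.037  -0.0341  0.0336] n>= 1
row [0.057 0.051 3.14 ] [-0.037  -0.0341  0.0336] n>= 17
```

Joints 2 and 3 are at their limits, so the elbow posture is poor. I'll move up and outward and see how the posture changes.

```bash
python3 jog.py '[{"xyz": [-0.04,0.0,-0.06],"finger_gap": 0.75},{"xyz": [-0.08,0.0,-0.12],"finger_gap": 0.75},{"xyz": [-0.12,0.0,-0.18],"finger_gap": 0.75},{"xyz": [-0.18,0,-0.2],"finger_gap": 0.75},{"xyz": [-0.22,0,-0.2],"finger_gap": 0.75},{"xyz": [-0.22,0,-0.2],"finger_gap": 0.75}]'; python3 - <<'E'
from h import *
o=manip.get_obs();print(o['joint_pos'].round(3),o['position'],o['clock'])
go([.4765,-.2255,.1],DOWN(np.radians(197.3)))
E
```

```text
clock: 12.45
position: [0.5499, -0.118, 0.3473]
ee_rot: [-0.151, 0.987, -0.023, 0.047]
ft_force: [0.1, 0.5, -0.6]
grip_width: 0.75
grasp_force: 0.0
[-1.648 -0.499  1.338  1.526  0.545  1.633  1.619] [ 0.54985071 -0.11797201  0.34729909] 12.45
row [-0.059  0.085  0.002] [ 0.123  -0.0663  0.242 ] n>= 5
```

I'll fit a simple kinematic model to the logged joint and pose pairs, so I can plan a way out of this posture.

```bash
cat > kin.py <<'E'
import numpy as np,itertools
from scipy.optimize import least_squares
from scipy.spatial.transform import Rotation as R
def fk(q,x,s):
    P=np.zeros(3);M=np.eye(3)
    for i in range(7):
        ax='z' if i%2==0 else 'y'
        # offset before joint i
        P=P+M@[x[2*i],0,x[2*i+1]]
        M=M@R.from_euler(ax,s[i]*q[i]).as_matrix()
    P=P+M@[x[14],0,x[15]]
    return P,M@R.from_euler('z',x[16]).as_matrix()
D=[([-1.145,.332,-.065,1.46,.022,1.35,-.088],[.27101,.56275,.20462],[2.22496922e-01,9.74933141e-01,-6.88e-04,-1.297e-04]),
([-1.031,-.007,.877,2.075,.183,.634,1.213],[.6069,.0174,.1403],[.039,.973,-.009,.225]),
([-1.27,-.29,.92,1.92,.48,1.01,.99],[.597,.0299,.2727],[.04,.973,-.007,.226]),
([-1.222,-.498,1.339,2.028,.533,1.235,1.791],[.4296,-.2033,.1311],[-.15,.988,-.013,.02]),
([-1.648,-.499,1.338,1.526,.545,1.633,1.619],[.54985,-.118,.3473],[-.151,.987,-.023,.047])]
def res(x,s):
    r=[]
    for q,p,o in D:
        P,M=fk(q,x,s);r+=list((P-p)*5)+list((R.from_quat(o).inv()*R.from_matrix(M)).as_rotvec())
    return np.array(r+list(.003*x[:16]))
if __name__=='__main__':
    out=[]
    for s in itertools.product([1,-1],repeat=4):
        S=[s[0],1,s[1],1,s[2],1,s[3]]
        for y in(0,1.57,3.14,-1.57):
            x0=np.zeros(17);x0[3]=.3;x0[7]=.35;x0[11]=.35;x0[15]=.25;x0[16]=y
            f=least_squares(res,x0,args=(S,));out.append((f.cost,S,f.x))
    out.sort(key=lambda t:t[0])
    for c,S,x in out[:3]:print(c,S,x.round(3),np.abs(res(x,S)[:30]).max())
    np.savez('kin.npz',s=out[0][1],x=out[0][2])
E
python3 kin.py
```

```text
0.004365123256201023 [-1, 1, -1, 1, -1, 1, -1] [ 0.045  0.126  0.016  0.126 -0.029  0.249  0.036  0.249  0.044  0.238
 -0.018  0.238  0.035  0.192  0.007  0.192  1.571] 0.05096454894319008
0.004365123256209352 [-1, 1, -1, 1, -1, 1, -1] [ 0.045  0.126  0.016  0.126 -0.029  0.249  0.036  0.249  0.044  0.238
 -0.018  0.238  0.035  0.192  0.007  0.192  1.571] 0.05096454730382548
0.004365123256246772 [-1, 1, -1, 1, -1, 1, -1] [ 0.045  0.126  0.016  0.126 -0.029  0.249  0.036  0.249  0.044  0.238
 -0.018  0.238  0.035  0.192  0.007  0.192  1.571] 0.05096454679484323
```

```bash
cat > sim.py <<'E'
from kin import *
z=np.load('kin.npz');S=z['s'];X=z['x'];lo=np.array([-2.6,-.5,-1.47,.16,-1.27,.06,-2.6]);hi=np.array([2.6,2.12,1.34,2.42,4.41,2.06,2.6])
FK=lambda q:fk(q,X,S)
def err(q,p,M):
    P,N=FK(q);return np.r_[p-P,(R.from_matrix(M@N.T)).as_rotvec()]
def jac(q,e=1e-5):
    P,N=FK(q);J=np.zeros((6,7))
    for i in range(7):
        d=q.copy();d[i]+=e;A,B=FK(d);J[:,i]=np.r_[(A-P)/e,R.from_matrix(B@N.T).as_rotvec()/e]
    return J
def track(q,p,M,n=40,rest=None,k=0.,clip=True):
    q=np.array(q,float);P0,M0=FK(q);rv=R.from_matrix(M@M0.T).as_rotvec()
    for t in np.linspace(0,1,n+1)[1:]:
        pt=P0+t*(p-P0);Mt=R.from_rotvec(t*rv).as_matrix()@M0
        for _ in range(3):
            J=jac(q);Ji=J.T@np.linalg.inv(J@J.T+1e-5*np.eye(6));dq=Ji@err(q,pt,Mt)
            if rest is not None: dq+=(np.eye(7)-Ji@J)@(rest-q)*k
            q=q+dq
            if clip:q=np.clip(q,lo,hi)
    return q,np.linalg.norm(err(q,p,M)[:3])
E
python3 - <<'E'
from sim import *
for q,p,o in D:
    P,M=FK(np.array(q));print((P-p).round(3),(R.from_quat(o).inv()*R.from_matrix(M)).as_rotvec().round(3))
Rq=lambda o:R.from_quat(o).as_matrix()
mid=(lo+hi)/2
for name,rest,k in(('pinv',None,0),('mid',mid,.05),('start',np.array(D[0][0]),.05)):
    q=np.array(D[0][0])
    q,_=track(q,np.array([.271,.563,.365]),Rq(D[0][2]))
    q,e=track(q,np.array([.5176,.0372,.3034]),Rq([.063,.973,-.014,.223]),rest=rest,k=k);print(name,q.round(2),e)
    q,e=track(q,np.array([.6945,.0138,.1816]),Rq(D[1][2]),rest=rest,k=k)
    q,e=track(q,np.array(D[1][1]),Rq(D[1][2]),rest=rest,k=k);print(q.round(2),e,'obs',D[1][0])
E
```

```text
[-0.006 -0.002  0.003] [-0.002 -0.    -0.001]
[ 0.003  0.01  -0.001] [ 0.001 -0.001  0.002]
[-0.002 -0.004 -0.007] [ 0.003 -0.    -0.002]
[-0.002  0.003  0.006] [ 0.002 -0.     0.   ]
[ 0.008 -0.003 -0.002] [-0.001  0.001  0.   ]
pinv [-0.82 -0.35  0.44  1.96  0.4   1.12  0.95] 1.1112174472235175e-11
[-0.84 -0.01  0.71  2.08  0.17  0.63  1.26] 8.26349221411697e-13 obs [-1.031, -0.007, 0.877, 2.075, 0.183, 0.634, 1.213]
mid [-0.5  -0.31  0.21  1.96  0.27  1.08  1.08] 2.3666684831755546e-06
[-0.03 -0.   -0.07  2.07  0.13  0.63  1.31] 4.304238661532861e-06 obs [-1.031, -0.007, 0.877, 2.075, 0.183, 0.634, 1.213]
start [-0.9  -0.36  0.49  1.96  0.43  1.13  0.92] 1.957052674834396e-06
[-0.62 -0.01  0.5   2.07  0.15  0.63  1.27] 3.5194976296926655e-06 obs [-1.031, -0.007, 0.877, 2.075, 0.183, 0.634, 1.213]
```

```bash
cat > plan.py <<'E'
from sim import *
from h import DOWN,manip,hub,F,T
rng=np.random.default_rng(0);q0=np.array(manip.get_obs()['joint_pos'])
mar=lambda q:np.min(np.minimum(q-lo,hi-q))
best=[]
import time;t0=time.time()
while time.time()-t0<150:
    w=[]
    q=q0;ok=0
    for i in range(rng.integers(1,3)):
        p=np.array([rng.uniform(.35,.7),rng.uniform(-.3,.3),rng.uniform(.36,.55)]);yaw=rng.uniform(0,2*np.pi);t=rng.uniform(-.6,.6,2)
        M=R.from_euler('xy',t).as_matrix()@DOWN(yaw);w.append((p,M));q,e=track(q,p,M,12);ok=max(ok,e)
    if ok>.02:continue
    k=rng.integers(2);C=DOWN(np.radians(197.3-180*k))
    q,e1=track(q,np.array([.4765,-.2255,.12]),C,12);q1=q;q,e2=track(q,np.array([.4765,-.2255,-.02]),C,5);m=min(mar(q),mar(q1))
    if e2>.004 or m<.02:continue
    best.append((m,w,k,q));
best.sort(key=lambda t:-t[0]);print(len(best))
for m,w,k,q in best[:4]:print(round(m,2),k,q.round(2),[(p.round(2).tolist(),M[:,0].round(2).tolist(),M[:,2].round(2).tolist()) for p,M in w])
import pickle;pickle.dump(best[:20],open('best.pkl','wb'))
E
python3 plan.py
```

```text
62
0.44 1 [-0.08  0.45  0.67  1.98 -0.37  0.83 -0.47] [([0.5, -0.14, 0.53], [-0.53, 0.83, -0.18], [0.43, 0.08, -0.9]), ([0.37, 0.2, 0.38], [0.57, 0.74, 0.35], [0.33, 0.19, -0.93])]
0.44 1 [-0.12  0.47  0.72  1.98 -0.41  0.84 -0.44] [([0.45, 0.26, 0.36], [0.31, 0.87, -0.38], [-0.26, -0.3, -0.92]), ([0.53, -0.02, 0.4], [-0.09, -0.9, 0.44], [0.27, -0.44, -0.86])]
0.44 1 [-0.14  0.47  0.74  1.98 -0.42  0.84 -0.43] [([0.4, -0.23, 0.39], [-0.75, 0.51, -0.42], [0.31, -0.3, -0.9])]
0.44 1 [-0.14  0.47  0.75  1.98 -0.43  0.85 -0.43] [([0.45, 0.16, 0.47], [0.76, 0.55, 0.34], [0.49, -0.13, -0.86])]
```

```bash
cat > plan2.py <<'E'
from sim import *
from h import DOWN,manip,hub,F,loc
T2=np.c_[F[:,0],-F[:,1],-F[:,2]];q0=np.array(manip.get_obs()['joint_pos'])
d=np.radians
for via in([(.5,-.12,.42,107)],[(.45,-.05,.42,107)],[(.45,.1,.42,107)],[(.45,.1,.42,80)]):
    q=q0;print(via)
    seq=[(np.array(v[:3]),DOWN(d(v[3]))) for v in via]+[(np.array([.4765,-.2255,z]),DOWN(d(17.3))) for z in(.25,.1,-.02,.25)]+[(loc(180,.098,h),T2) for h in(.12,-.02,.12)]
    for p,M in seq:
        q,e=track(q,p,M,15);print(q.round(2),round(e,4),round(np.min(np.minimum(q-lo,hi-q)),2))
E
python3 plan2.py
```

```text
[(0.5, -0.12, 0.42, 107)]
[-1.53 -0.32  1.34  1.39  0.33  1.8   0.22] 0.021 0.0
[-0.71  0.22  1.34  1.7  -0.22  1.39 -0.61] 0.0017 0.0
[-0.49  0.4   1.16  1.9  -0.42  1.11 -0.43] 0.0 0.18
[-0.3   0.57  0.97  1.99 -0.61  0.9  -0.28] 0.0 0.37
[-0.71  0.22  1.34  1.7  -0.21  1.39 -0.61] 0.0005 0.0
[-0.77 -0.28  0.51  2.15  0.38  0.83 -2.1 ] 0.0 0.22
[-0.77  0.08  0.67  2.2   0.08  0.44 -1.83] 0.0 0.22
[-0.79 -0.28  0.52  2.15  0.39  0.83 -2.11] 0.0 0.22
[(0.45, -0.05, 0.42, 107)]
[-1.13 -0.24  0.97  1.5   0.2   1.77  0.16] 0.0 0.26
[-0.7   0.21  1.33  1.7  -0.21  1.39 -0.61] 0.0 0.01
[-0.48  0.4   1.15  1.9  -0.41  1.11 -0.44] 0.0 0.19
[-0.3   0.57  0.96  1.99 -0.6   0.9  -0.29] 0.0 0.38
[-0.7   0.21  1.33  1.7  -0.21  1.39 -0.61] 0.0 0.01
[-0.77 -0.28  0.51  2.15  0.38  0.83 -2.1 ] 0.0 0.22
[-0.77  0.08  0.67  2.2   0.08  0.44 -1.83] 0.0 0.22
[-0.79 -0.28  0.52  2.15  0.39  0.83 -2.11] 0.0 0.22
[(0.45, 0.1, 0.42, 107)]
[-1.32 -0.16  0.9   1.49  0.13  1.75 -0.11] 0.0 0.31
[-0.71  0.22  1.34  1.7  -0.22  1.39 -0.61] 0.0014 0.0
[-0.49  0.4   1.16  1.9  -0.42  1.11 -0.43] 0.0 0.18
[-0.3   0.57  0.97  1.99 -0.61  0.9  -0.28] 0.0 0.37
[-0.71  0.22  1.34  1.7  -0.21  1.39 -0.61] 0.0005 0.0
[-0.77 -0.28  0.51  2.15  0.38  0.83 -2.1 ] 0.0 0.22
[-0.77  0.08  0.67  2.2   0.08  0.44 -1.83] 0.0 0.22
[-0.79 -0.28  0.52  2.15  0.39  0.83 -2.11] 0.0 0.22
[(0.45, 0.1, 0.42, 80)]
[-1.26 -0.15  0.86  1.49  0.11  1.75 -0.56] 0.0 0.31
[-0.71  0.22  1.34  1.7  -0.21  1.39 -0.61] 0.0007 0.0
[-0.49  0.4   1.16  1.9  -0.41  1.11 -0.43] 0.0 0.18
[-0.3   0.57  0.97  1.99 -0.61  0.9  -0.28] 0.0 0.37
[-0.71  0.22  1.34  1.7  -0.21  1.39 -0.61] 0.0003 0.0
[-0.77 -0.28  0.51  2.15  0.38  0.83 -2.1 ] 0.0 0.22
[-0.77  0.08  0.67  2.2   0.08  0.44 -1.83] 0.0 0.22
[-0.79 -0.28  0.52  2.15  0.39  0.83 -2.11] 0.0 0.22
```

The model says flipping the yaw to 17° through a mid waypoint works for both the pick and the place. Executing that.

```bash
python3 - <<'E'
from h import *
go([.45,-.05,.42],DOWN(np.radians(107)))
E
```

```text
row [0.021 0.113 1.576] [ 0.0682  0.0901 -0.0842] n>= 9
```

```bash
python3 jog.py '[{"turn_vec": [0.021,0.113,1.576],"xyz": [0.068,0.09,-0.084],"finger_gap": 0.75},{"turn_vec": [0.021,0.113,1.576],"xyz": [0.068,0.09,-0.084],"finger_gap": 0.75},{"turn_vec": [0.021,0.113,1.576],"xyz": [0.068,0.09,-0.084],"finger_gap": 0.75},{"turn_vec": [0.021,0.113,1.576],"xyz": [0.068,0.09,-0.084],"finger_gap": 0.75},{"turn_vec": [0.021,0.113,1.576],"xyz": [0.068,0.09,-0.084],"finger_gap": 0.75},{"turn_vec": [0.021,0.113,1.576],"xyz": [0.068,0.09,-0.084],"finger_gap": 0.75},{"turn_vec": [0.021,0.113,1.576],"xyz": [0.068,0.09,-0.084],"finger_gap": 0.75},{"turn_vec": [0.021,0.113,1.576],"xyz": [0.068,0.09,-0.084],"finger_gap": 0.75},{"turn_vec": [0.021,0.113,1.576],"xyz": [0.068,0.09,-0.084],"finger_gap": 0.75},{"turn_vec": [0.021,0.113,1.576],"xyz": [0.068,0.09,-0.084],"finger_gap": 0.75},{"turn_vec": [0.021,0.113,1.576],"xyz": [0.068,0.09,-0.084],"finger_gap": 0.75}]'; python3 - <<'E'
from h import *
print(manip.get_obs()['joint_pos'].round(2))
go([.477,-.225,.2],DOWN(np.radians(17.3)))
E
```

```text
clock: 13.82
position: [0.4495, -0.0515, 0.4184]
ee_rot: [0.595, 0.804, -0.001, -0.001]
ft_force: [0.2, 0.0, 0.0]
grip_width: 0.751
grasp_force: 0.0
[-1.02 -0.21  0.87  1.51  0.16  1.77  0.16]
row [-2.000e-03  1.000e-03  1.566e+00] [-0.174  -0.024   0.2184] n>= 9
```

```bash
python3 jog.py '[{"turn_vec": [0,0,1.566],"xyz": [-0.174,-0.024,0.2184],"finger_gap": 0.75},{"turn_vec": [0,0,1.566],"xyz": [-0.174,-0.024,0.2184],"finger_gap": 0.75},{"turn_vec": [0,0,1.566],"xyz": [-0.174,-0.024,0.2184],"finger_gap": 0.75},{"turn_vec": [0,0,1.566],"xyz": [-0.174,-0.024,0.2184],"finger_gap": 0.75},{"turn_vec": [0,0,1.566],"xyz": [-0.174,-0.024,0.2184],"finger_gap": 0.75},{"turn_vec": [0,0,1.566],"xyz": [-0.174,-0.024,0.2184],"finger_gap": 0.75},{"turn_vec": [0,0,1.566],"xyz": [-0.174,-0.024,0.2184],"finger_gap": 0.75},{"turn_vec": [0,0,1.566],"xyz": [-0.174,-0.024,0.2184],"finger_gap": 0.75},{"turn_vec": [0,0,1.566],"xyz": [-0.174,-0.024,0.2184],"finger_gap": 0.75},{"turn_vec": [0,0,1.566],"xyz": [-0.174,-0.024,0.2184],"finger_gap": 0.75},{"turn_vec": [0,0,1.566],"xyz": [-0.174,-0.024,0.2184],"finger_gap": 0.75},{"turn_vec": [0,0,1.566],"xyz": [-0.174,-0.024,0.2184],"finger_gap": 0.75}]'; cat > edge.py <<'E'
from h import *
from scipy.signal import find_peaks
import sys
o=manip.get_obs();im=manip.camera('wrist');cv2.imwrite(sys.argv[1],im);np.save(sys.argv[1][5:-4]+'.npy',[*o['position'],*o['ee_rot']])
print(o['joint_pos'].round(2))
M=R.from_quat(o['ee_rot']).as_matrix();g=cv2.cvtColor(im,cv2.COLOR_BGR2GRAY)
ax,ay=M[:,0],M[:,1];c=np.array([.4765,-.2255,.0065]);t=np.arange(-.045,.045,.0005);print(proj('wrist',[c],o))
for nm,d,e in(('across',ay,ax),('along',ax,ay)):
    for s in(-.018,-.012,-.005,.005,.012,.018):
        q=proj('wrist',c+np.outer(t,d)+s*e,o).astype(np.float32)
        val=cv2.remap(g,q[:,0],q[:,1],cv2.INTER_LINEAR).ravel().astype(float)
        k,pr=find_peaks(-val,prominence=8);print(nm,s,[(float(round(t[i]*1e3,1)),int(val[i])) for i in k])
go([.4765,-.2255,.0],DOWN(np.radians(17.3)))
E
python3 edge.py pics/w8.png
```

```text
clock: 15.32
position: [0.4768, -0.2247, 0.1999]
ee_rot: [0.989, 0.15, -0.001, -0.0]
ft_force: [-0.0, 0.2, -0.3]
grip_width: 0.751
grasp_force: 0.0
[-0.76  0.27  1.3   1.77 -0.26  1.31 -0.66]
[[317.98100028 162.46598533]]
across -0.018 [(-19.0, 153), (19.0, 162)]
across -0.012 [(-19.0, 128), (19.0, 163)]
across -0.005 [(-19.0, 137), (19.0, 153)]
across 0.005 [(-18.5, 158), (18.5, 166)]
across 0.012 [(-19.0, 159), (18.5, 167)]
across 0.018 [(-18.5, 157), (19.5, 139)]
along -0.018 [(-29.5, 143), (-25.5, 151), (-12.0, 150), (2.0, 159), (9.5, 157), (15.0, 156), (16.5, 156), (20.5, 158), (30.5, 156)]
along -0.012 [(-31.5, 132), (7.0, 169), (31.5, 139)]
along -0.005 [(-29.5, 135), (7.0, 165), (31.5, 141)]
along 0.005 [(-31.0, 137), (31.5, 143)]
along 0.012 [(-31.0, 138), (31.5, 141)]
along 0.018 [(-27.0, 161), (-1.0, 160), (31.5, 84)]
row [-0.     0.002 -0.001] [-1.000e-04  7.000e-04  1.999e-01] n>= 4
```

The chip edges sit exactly at ±19 and ±31 mm about the target from this second camera position too. Descending, with a force check.

```bash
python3 jog.py '[{"xyz": [0,0.0007,0.06],"finger_gap": 0.7},{"xyz": [0,0.0007,0.12],"finger_gap": 0.7},{"xyz": [0,0.0007,0.17],"finger_gap": 0.7},{"xyz": [0,0.0007,0.19],"finger_gap": 0.7},{"xyz": [0,0.0007,0.2],"finger_gap": 0.7},{"xyz": [0,0.0007,0.2],"finger_gap": 0.7}]' 40; python3 - <<'E'
from h import *
o=manip.get_obs();p=o['position'];M=R.from_quat(o['ee_rot']).as_matrix()
# where do finger tips appear in side/scene: diff vs initial, along each finger line
for n in('scene','side'):
    im=manip.camera(n).astype(int);b=cv2.imread(f'pics/{n}0.png').astype(int);d=np.abs(im-b).max(2)
    for y in(-.045,-.04,-.035,.035,.04,.045):
        t=np.arange(-.01,.06,.005);q=proj(n,p+np.outer(-t,M[:,2])+y*M[:,1]).round().astype(int)
        print(n,y,[(int(round(1000*a)),int(d[v,u])) for a,(u,v) in zip(t,q)])
E
```

```text
clock: 16.12
position: [0.4773, -0.2258, 0.0008]
ee_rot: [0.989, 0.15, -0.001, 0.0]
ft_force: [0.3, -0.4, 1.2]
grip_width: 0.7
grasp_force: 0.0
scene -0.045 [(-10, 9), (-5, 11), (0, 10), (5, 9), (10, 8), (15, 117), (20, 64), (25, 94), (30, 130), (35, 131), (40, 126), (45, 120), (50, 109), (55, 175)]
scene -0.04 [(-10, 9), (-5, 10), (0, 6), (5, 9), (10, 11), (15, 130), (20, 163), (25, 163), (30, 174), (35, 181), (40, 183), (45, 174), (50, 145), (55, 156)]
scene -0.035 [(-10, 9), (-5, 12), (0, 11), (5, 12), (10, 9), (15, 7), (20, 38), (25, 178), (30, 177), (35, 178), (40, 177), (45, 178), (50, 183), (55, 178)]
scene 0.035 [(-10, 8), (-5, 8), (0, 10), (5, 8), (10, 8), (15, 7), (20, 16), (25, 140), (30, 83), (35, 119), (40, 156), (45, 172), (50, 179), (55, 170)]
scene 0.04 [(-10, 11), (-5, 11), (0, 6), (5, 8), (10, 8), (15, 8), (20, 8), (25, 8), (30, 18), (35, 82), (40, 40), (45, 115), (50, 164), (55, 175)]
scene 0.045 [(-10, 11), (-5, 9), (0, 8), (5, 9), (10, 9), (15, 9), (20, 15), (25, 10), (30, 9), (35, 11), (40, 17), (45, 32), (50, 41), (55, 76)]
side -0.045 [(-10, 17), (-5, 23), (0,
[... 186 characters left out ...]
, 20), (20, 21), (25, 27), (30, 166), (35, 157), (40, 154), (45, 158), (50, 98), (55, 169)]
side -0.035 [(-10, 20), (-5, 5), (0, 8), (5, 11), (10, 15), (15, 22), (20, 23), (25, 17), (30, 171), (35, 155), (40, 160), (45, 163), (50, 158), (55, 67)]
side 0.035 [(-10, 14), (-5, 12), (0, 13), (5, 13), (10, 15), (15, 8), (20, 14), (25, 9), (30, 14), (35, 166), (40, 153), (45, 152), (50, 154), (55, 148)]
side 0.04 [(-10, 8), (-5, 14), (0, 9), (5, 9), (10, 13), (15, 10), (20, 8), (25, 12), (30, 13), (35, 34), (40, 177), (45, 156), (50, 155), (55, 153)]
side 0.045 [(-10, 10), (-5, 11), (0, 15), (5, 9), (10, 9), (15, 8), (20, 9), (25, 10), (30, 7), (35, 19), (40, 112), (45, 161), (50, 156), (55, 152)]
```

The finger tips are still about 25 mm above the table, consistent with the earlier finding. I'll descend in small steps.

```bash
python3 jog.py '[{"xyz": [0.0008,0,0.005],"finger_gap": 0.6},{"xyz": [0.0008,0,0.01],"finger_gap": 0.6},{"xyz": [0.0008,0,0.013],"finger_gap": 0.6},{"xyz": [0.0008,0,0.013],"finger_gap": 0.6}]' && python3 jog.py '[{"xyz": [0,0,0.003],"finger_gap": 0.6},{"xyz": [0,0,0.003],"finger_gap": 0.6}]'
```

```text
clock: 16.73
position: [0.477, -0.2252, -0.0133]
ee_rot: [0.989, 0.15, -0.001, -0.0]
ft_force: [1.3, 0.3, 0.4]
grip_width: 0.602
grasp_force: 0.0
clock: 16.98
position: [0.4771, -0.2252, -0.0163]
ee_rot: [0.989, 0.15, -0.001, -0.0]
ft_force: [0.4, -0.8, -0.3]
grip_width: 0.602
grasp_force: 0.0
```

```bash
python3 jog.py '[{"xyz": [0,0,0.002],"finger_gap": 0.6},{"xyz": [0,0,0.002],"finger_gap": 0.6}]'; python3 - <<'E'
from h import *
o=manip.get_obs();p=o['position'];M=R.from_quat(o['ee_rot']).as_matrix();t=np.arange(-.01,.06,.003)
for n in('scene','side'):
    im=manip.camera(n).astype(int);b=cv2.imread(f'pics/{n}0.png').astype(int);d=np.abs(im-b).max(2)
    for y in(-.035,-.03,-.026,.026,.03,.035):
        q=proj(n,p+np.outer(-t,M[:,2])+y*M[:,1]).round().astype(int)
        hit=[int(round(1000*a)) for a,(u,v) in zip(t,q) if d[v,u]>35];print(n,y,hit[:3])
E
```

```text
clock: 17.23
position: [0.4772, -0.2252, -0.0182]
ee_rot: [0.989, 0.15, -0.001, -0.0]
ft_force: [0.2, -0.3, 0.1]
grip_width: 0.595
grasp_force: 0.0
scene -0.035 [2, 5, 8]
scene -0.03 [14, 17, 20]
scene -0.026 [29, 32, 35]
scene 0.026 [-7, -4, -1]
scene 0.03 [-1, 2, 5]
scene 0.035 [29, 32, 35]
side -0.035 [14, 17, 26]
side -0.03 [-7, -4, -1]
side -0.026 [-4, -1, 2]
side 0.026 [17, 20, 29]
side 0.03 [20, 23, 32]
side 0.035 [23, 35, 38]
```

```bash
python3 jog.py '[{"xyz": [0,0,0.002],"finger_gap": 0.58},{"xyz": [0,0,0.002],"finger_gap": 0.58}]' && python3 jog.py '[{"xyz": [0,0,0.002],"finger_gap": 0.55},{"xyz": [0,0,0.002],"finger_gap": 0.55}]'
```

```text
clock: 17.58
position: [0.4772, -0.2252, -0.0202]
ee_rot: [0.989, 0.15, -0.001, -0.0]
ft_force: [-0.2, -0.4, -0.5]
grip_width: 0.58
grasp_force: 0.0
clock: 17.82
position: [0.4771, -0.2252, -0.0223]
ee_rot: [0.989, 0.15, -0.001, -0.0]
ft_force: [0.3, 1.1, 1.0]
grip_width: 0.55
grasp_force: 0.0
```

```bash
python3 jog.py '[{"xyz": [0,0,0.002],"finger_gap": 0.52},{"xyz": [0,0,0.002],"finger_gap": 0.52}]'; python3 - <<'E'
from h import *
o=manip.get_obs();p=o['position'];M=R.from_quat(o['ee_rot']).as_matrix()
im=manip.camera('side');d=np.abs(im.astype(int)-cv2.imread('pics/side0.png')).max(2)>45
q=proj('side',[p-.05*M[:,2]])[0].astype(int);print(q)
ys,xs=np.nonzero(d[q[1]-30:q[1]+90,q[0]-60:q[0]+60]);xs+=q[0]-60;ys+=q[1]-30
for x in range(q[0]-40,q[0]+41,5):
    c=ys[xs==x];print(x,c.max() if len(c) else None,end='; ')
print(proj('side',[p*[1,1,0]+y*M[:,1] for y in(-.035,-.027,.027,.035)]).round(1).tolist())
E
```

```text
clock: 18.08
position: [0.4772, -0.2252, -0.0242]
ee_rot: [0.989, 0.15, -0.001, -0.0]
ft_force: [-1.1, -0.8, 0.1]
grip_width: 0.519
grasp_force: 0.0
[274 258]
234 285; 239 285; 244 294; 249 293; 254 292; 259 291; 264 288; 269 287; 274 280; 279 277; 284 261; 289 None; 294 None; 299 None; 304 None; 309 None; 314 None; [[270.7, 259.0], [271.6, 261.2], [278.2, 277.4], [279.2, 279.9]]
```

```bash
python3 jog.py '[{"xyz": [0,0,0.001],"finger_gap": 0.52},{"xyz": [0,0,0.001],"finger_gap": 0.3},{"xyz": [0,0,0.001],"finger_gap": 0.3},{"xyz": [0,0,0.001],"finger_gap": 0.3},{"xyz": [0,0,0.001],"finger_gap": 0.3}]' 40
```

```text
clock: 18.75
position: [0.4773, -0.2253, -0.0249]
ee_rot: [0.989, 0.15, -0.001, -0.0]
ft_force: [-1.7, 2.3, 5.9]
grip_width: 0.422
grasp_force: 39.9
```

It's gripped at 40 N and about 36 mm, with the tips just at table level. In the seat the gripper body could come near the star-wheel balls, so I'll re-grip 10 mm toward the chip's outer end. That stays within the 48 mm opening.

```bash
python3 jog.py '[{"xyz": [0,0,-0.001],"finger_gap": 0.52},{"xyz": [0,0,-0.001],"finger_gap": 0.52},{"xyz": [-0.005,0,-0.001],"finger_gap": 0.52},{"xyz": [-0.010,0,-0.001],"finger_gap": 0.52},{"xyz": [-0.010,0,-0.001],"finger_gap": 0.52},{"xyz": [-0.010,0,-0.001],"finger_gap": 0.3},{"xyz": [-0.010,0,-0.001],"finger_gap": 0.3},{"xyz": [-0.010,0,-0.001],"finger_gap": 0.3}]' 40 && python3 - <<'E'
from h import *
print(manip.get_obs()['position'])
E
python3 jog.py '[{"xyz": [0,0,-0.02],"finger_gap": 0.3},{"xyz": [0,0,-0.05],"finger_gap": 0.3},{"xyz": [0,0,-0.1],"finger_gap": 0.3},{"xyz": [0,0,-0.16],"finger_gap": 0.3},{"xyz": [0,0,-0.22],"finger_gap": 0.3},{"xyz": [0,0,-0.26],"finger_gap": 0.3},{"xyz": [0,0,-0.26],"finger_gap": 0.3}]'; python3 - <<'E'
from h import *
T2=np.c_[F[:,0],-F[:,1],-F[:,2]]
im=manip.camera('scene');d=np.abs(im.astype(int)-cv2.imread('pics/scene0.png')).max(2)
print('chip spot diff',d[272:288,298:318].mean())
print(manip.get_obs()['joint_pos'].round(2))
go(hub+F@[-.0985-.009,0,.1],T2)
E
```

```text
clock: 19.75
position: [0.4676, -0.2282, -0.0238]
ee_rot: [0.989, 0.15, -0.001, -0.0]
ft_force: [-3.8, 0.2, 6.9]
grip_width: 0.423
grasp_force: 39.2
[ 0.46756871 -0.22823143 -0.02377693]
clock: 20.62
position: [0.4694, -0.2291, 0.2392]
ee_rot: [0.989, 0.149, 0.002, 0.0]
ft_force: [-1.1, 0.8, -1.1]
grip_width: 0.418
grasp_force: 40.1
chip spot diff 29.45
[-0.79  0.16  1.3   1.73 -0.16  1.37 -0.74]
row [-0.087  0.447  0.375] [ 0.134  -0.2336  0.0678] n>= 5
```

```bash
python3 jog.py '[{"turn_vec": [-0.087,0.447,0.375],"xyz": [0.134,-0.2336,0.03],"finger_gap": 0.3},{"turn_vec": [-0.087,0.447,0.375],"xyz": [0.134,-0.2336,0.03],"finger_gap": 0.3},{"turn_vec": [-0.087,0.447,0.375],"xyz": [0.134,-0.2336,0.03],"finger_gap": 0.3},{"turn_vec": [-0.087,0.447,0.375],"xyz": [0.134,-0.2336,0.03],"finger_gap": 0.3},{"turn_vec": [-0.087,0.447,0.375],"xyz": [0.134,-0.2336,0.0678],"finger_gap": 0.3},{"turn_vec": [-0.087,0.447,0.375],"xyz": [0.134,-0.2336,0.0678],"finger_gap": 0.3},{"turn_vec": [-0.087,0.447,0.375],"xyz": [0.134,-0.2336,0.0678],"finger_gap": 0.3},{"turn_vec": [-0.087,0.447,0.375],"xyz": [0.134,-0.2336,0.0678],"finger_gap": 0.3},{"turn_vec": [-0.087,0.447,0.375],"xyz": [0.134,-0.2336,0.0678],"finger_gap": 0.3},{"turn_vec": [-0.087,0.447,0.375],"xyz": [0.134,-0.2336,0.0678],"finger_gap": 0.3}]'; python3 - <<'E'
from h import *
T2=np.c_[F[:,0],-F[:,1],-F[:,2]]
o=manip.get_obs();print(o['joint_pos'].round(2),((o['position']-hub)@F).round(4));go(hub+F@[-.1078,0,-.0238+.03],T2)
im=manip.camera('wrist');cv2.imwrite('pics/w9.png',im);np.save('w9.npy',[*o['position'],*o['ee_rot']])
E
```

```text
clock: 21.92
position: [0.5271, 0.0339, 0.1683]
ee_rot: [0.974, -0.04, 0.223, 0.009]
ft_force: [-0.0, -0.1, -1.3]
grip_width: 0.424
grasp_force: 40.2
[-0.8  -0.25  0.49  2.19  0.4   0.78 -2.18] [-0.1086 -0.0006  0.0989]
row [ 0.001  0.003 -0.001] [ 0.0011 -0.0006  0.0927] n>= 2
```

```bash
python3 jog.py '[{"xyz": [0.0011,-0.0006,0.04],"finger_gap": 0.3},{"xyz": [0.0011,-0.0006,0.075],"finger_gap": 0.3},{"xyz": [0.0011,-0.0006,0.0927],"finger_gap": 0.3},{"xyz": [0.0011,-0.0006,0.0927],"finger_gap": 0.3}]' && python3 jog.py '[{"xyz": [0,0,0.008],"finger_gap": 0.3},{"xyz": [0,0,0.016],"finger_gap": 0.3},{"xyz": [0,0,0.02],"finger_gap": 0.3},{"xyz": [0,0,0.02],"finger_gap": 0.3}]'; python3 - <<'E'
from h import *
T2=np.c_[F[:,0],-F[:,1],-F[:,2]]
o=manip.get_obs();print(((o['position']-hub)@F).round(4));go(hub+F@[-.1078,0,-.0238],T2)
# pixel evidence: dark seat remaining visible in scene/side crops
im=manip.camera('side')[95:235,290:450];im2=manip.camera('scene')[80:220,240:400]
cv2.imwrite('pics/p1.png',np.hstack([im2,im]))
E
```

```text
clock: 22.48
position: [0.5678, 0.0311, 0.084]
ee_rot: [0.974, -0.04, 0.222, 0.01]
ft_force: [-0.5, 0.5, 0.0]
grip_width: 0.422
grasp_force: 40.2
clock: 22.98
position: [0.5769, 0.0309, 0.0668]
ee_rot: [0.974, -0.04, 0.223, 0.01]
ft_force: [0.2, 0.7, -0.4]
grip_width: 0.424
grasp_force: 40.2
[-0.1083  0.0006 -0.0142]
row [0.001 0.003 0.001] [0.0006 0.0006 0.0096] n>= 1
```

```bash
python3 jog.py '[{"xyz": [0.0005,0.0006,0.003],"finger_gap": 0.3},{"xyz": [0.0005,0.0006,0.005],"finger_gap": 0.3},{"xyz": [0.0005,0.0006,0.005],"finger_gap": 0.3}]' && python3 jog.py '[{"xyz": [0,0,0.0025],"finger_gap": 0.3},{"xyz": [0,0,0.0025],"finger_gap": 0.3}]' && python3 jog.py '[{"xyz": [0,0,0.0015],"finger_gap": 0.3},{"xyz": [0,0,0.0015],"finger_gap": 0.3}]'
```

```text
clock: 23.45
position: [0.5795, 0.0302, 0.0625]
ee_rot: [0.974, -0.04, 0.223, 0.01]
ft_force: [-0.1, -0.2, 0.2]
grip_width: 0.42
grasp_force: 40.2
clock: 23.7
position: [0.5806, 0.0301, 0.0603]
ee_rot: [0.974, -0.04, 0.223, 0.01]
ft_force: [-0.9, 1.2, -0.6]
grip_width: 0.418
grasp_force: 40.2
clock: 23.95
position: [0.5812, 0.03, 0.059]
ee_rot: [0.974, -0.04, 0.223, 0.01]
ft_force: [-0.7, 0.6, 0.4]
grip_width: 0.418
grasp_force: 40.2
```

```bash
for i in 1; do python3 jog.py '[{"xyz": [0,0,0.001],"finger_gap": 0.3},{"xyz": [0,0,0.001],"finger_gap": 0.3}]' && python3 jog.py '[{"xyz": [0,0,0.001],"finger_gap": 0.3},{"xyz": [0,0,0.001],"finger_gap": 0.3}]'; done; python3 - <<'E'
from h import *
o=manip.get_obs();print(((o['position']-hub)@F).round(4),(o['ft_force']@F).round(1))
E
```

```text
clock: 24.2
position: [0.5817, 0.03, 0.0581]
ee_rot: [0.974, -0.04, 0.223, 0.01]
ft_force: [0.5, 0.3, -0.3]
grip_width: 0.419
grasp_force: 40.2
clock: 24.45
position: [0.5821, 0.03, 0.0572]
ee_rot: [0.974, -0.04, 0.223, 0.01]
ft_force: [-0.7, 0.5, -1.0]
grip_width: 0.421
grasp_force: 40.2
[-0.1078  0.     -0.0251] [-1.1  0.5 -0.5]
```

```bash
python3 jog.py '[{"xyz": [0,0,0.001],"finger_gap": 0.3},{"xyz": [0,0,0.001],"finger_gap": 0.3}]' && python3 jog.py '[{"xyz": [0,0,0.001],"finger_gap": 0.3},{"xyz": [0,0,0.001],"finger_gap": 0.3}]'; python3 - <<'E'
from h import *
o=manip.get_obs();print(((o['position']-hub)@F).round(4),(o['ft_force']@F).round(1))
E
```

```text
clock: 24.7
position: [0.5825, 0.03, 0.0566]
ee_rot: [0.974, -0.04, 0.223, 0.009]
ft_force: [-5.8, -0.4, 7.6]
grip_width: 0.421
grasp_force: 41.4
clock: 24.95
position: [0.5827, 0.0302, 0.0563]
ee_rot: [0.974, -0.04, 0.223, 0.009]
ft_force: [-23.5, -0.4, 29.1]
grip_width: 0.422
grasp_force: 44.7
[-0.1077  0.0003 -0.0262] [-8.3 -2.4 36.5]
```

Firm contact at h=-2.4 mm, matching the triangulated seat height of -2.2 mm. I'll ease off, release and retreat.

```bash
python3 jog.py '[{"xyz": [0,0,-0.0018],"finger_gap": 0.3},{"xyz": [0,0,-0.0018],"finger_gap": 0.3}]' && python3 jog.py '[{"finger_gap": 0.5},{"finger_gap": 0.55},{"finger_gap": 0.55}]' && python3 jog.py '[{"xyz": [0,0,-0.005],"finger_gap": 0.55},{"xyz": [0,0,-0.02],"finger_gap": 0.55},{"xyz": [0,0,-0.05],"finger_gap": 0.55},{"xyz": [0,0,-0.1],"finger_gap": 0.55},{"xyz": [-0.05,0,-0.13],"finger_gap": 0.55},{"xyz": [-0.06,0,-0.14],"finger_gap": 0.55},{"xyz": [-0.06,0,-0.14],"finger_gap": 0.55}]'; cat > chk.py <<'E'
from h import *
import sys
n=sys.argv[1]
o=manip.get_obs();im=manip.camera('wrist');cv2.imwrite(f'pics/{n}.png',im)
g=cv2.cvtColor(im,cv2.COLOR_BGR2GRAY);w,h=100,70
# rectify the seat's face plane (h=.004): rows=along xl 140mm, cols=yl 100mm, 1mm/px
X,Y=np.meshgrid(np.arange(-.165,-.045,.0005),np.arange(-.05,.05,.0005),indexing='ij')
q=proj('wrist',(hub+np.c_[X.ravel(),Y.ravel(),np.full(X.size,.004)]@F.T),o).astype(np.float32).reshape(*X.shape,2)
r=cv2.remap(im,q[...,0],q[...,1],cv2.INTER_LINEAR);cv2.imwrite(f'pics/{n}r.png',cv2.resize(r,None,fx=2.4,fy=2.4))
v=r.max(2)
for x in(-.12,-.11,-.098,-.085,-.075):print('row x',x,v[int((x+.165)/.0005)][40:160:4].tolist())
for y in(-.01,0,.01):print('col y',y,v[:,int((y+.05)/.0005)][0:240:6].tolist())
m=(v>110)&(r.min(2)>85);m[:40]=0;m[-40:]=0
for c,s,b in blobs(m[:,30:170],1500):print('bright',c,s,b)
print([ (b[0],b[1]) for b in blobs(red(im),40)])
E
python3 chk.py f1
```

```text
clock: 25.2
position: [0.5823, 0.03, 0.0572]
ee_rot: [0.974, -0.04, 0.223, 0.009]
ft_force: [-0.1, 0.3, -1.3]
grip_width: 0.422
grasp_force: 40.2
clock: 25.58
position: [0.5822, 0.03, 0.057]
ee_rot: [0.974, -0.04, 0.223, 0.01]
ft_force: [-0.5, -0.2, 0.9]
grip_width: 0.55
grasp_force: 0.0
clock: 26.45
position: [0.4676, 0.0397, 0.1579]
ee_rot: [0.974, -0.039, 0.224, 0.009]
ft_force: [-0.1, -0.0, -1.1]
grip_width: 0.551
grasp_force: 0.0
row x -0.12 [163, 164, 165, 165, 162, 51, 161, 172, 171, 171, 171, 170, 170, 170, 171, 171, 171, 171, 171, 170, 171, 170, 171, 173, 151, 51, 121, 138, 138, 138]
row x -0.11 [134, 160, 166, 166, 156, 44, 167, 177, 176, 177, 176, 177, 177, 177, 176, 176, 176, 176, 176, 174, 176, 166, 148, 147, 142, 42, 139, 172, 169, 169]
row x -0.098 [138, 137, 136, 136, 121, 49, 149, 149, 149, 149, 148, 149, 150, 150, 168, 177, 177, 159, 151, 151, 151, 151, 148, 148, 125, 47, 130, 168, 166, 167]
row x -0.085 [133, 133, 134, 134, 118, 50, 142, 145, 148, 147, 146, 147, 145, 145, 148, 147, 149, 149, 149, 147, 146, 177, 176, 176, 152, 51, 132, 133, 168, 167]
row x -0.075 [1
[... 206 characters left out ...]
7, 112, 168, 170, 171, 173, 176, 176, 177, 177, 177, 147, 150, 151, 147, 146, 147, 146, 147, 147, 145, 145, 43, 61, 83, 137, 138, 136, 134]
col y 0 [133, 131, 125, 88, 66, 101, 145, 121, 94, 120, 109, 47, 102, 168, 170, 171, 172, 173, 176, 176, 176, 176, 177, 160, 151, 148, 147, 147, 151, 42, 42, 140, 140, 43, 61, 83, 128, 137, 136, 134]
col y 0.01 [133, 131, 130, 71, 79, 124, 123, 125, 125, 122, 109, 51, 115, 168, 168, 171, 171, 173, 175, 178, 150, 149, 150, 151, 152, 147, 145, 160, 162, 165, 160, 145, 144, 44, 61, 82, 129, 130, 128, 127]
bright [67.2, 109.9] 8613 [0, 40, 140, 160]
bright [69.6, 132.8] 9031 [32, 72, 76, 124]
[([261.8, 53.4], 498), ([374.2, 54.0], 494), ([319.5, 160.4], 82)]
```

The chip reads as a 38 x 62 mm rectangle centred at r=98 mm, y≈0, with even dark margins on all sides. As a final check I'll compare wheel alignment from this opposite viewpoint and confirm the bystanders are unmoved.

```bash
python3 - <<'E'
from h import *
o=manip.get_obs()
L=lambda uv,h:(onplane('wrist',uv,hub+h*F[:,2],F[:,2],o)-hub)@F
b=L([(261.8,53.4),(374.2,54.0)],.05);p=L([(319.5,160.4)],0);print(b.round(4),p.round(4),'ptr ang',np.degrees(np.arctan2(p[0,1],-p[0,0])))
for n,boxes in(('scene',dict(fin=(335,300,378,335),pot=(355,203,390,238),drop=(360,240,382,274))),('side',dict(fin=(265,298,305,332),drop=(335,245,360,292)))):
    im=manip.camera(n).astype(int);d=np.abs(im-cv2.imread(f'pics/{n}0.png')).max(2)
    print(n,{k:float(d[y0:y1,x0:x1].mean().round(1)) for k,(x0,y0,x1,y1) in boxes.items()})
E
```

```text
[[-0.0565  0.04    0.05  ]
 [-0.0568 -0.0413  0.05  ]] [[-0.1468 -0.0023  0.    ]] ptr ang -0.9008148291330949
scene {'fin': 4.8, 'pot': 4.2, 'drop': 4.1}
side {'fin': 4.3, 'drop': 4.5}
```

```bash
python3 -c "
from workcell import manip
print(manip.hand_in())"
```

```text
the job is handed in; nothing more can be done
None
```

The job is handed in: the empty seat stands within about 0.7° of the red pointer and the bare chip lies flat and centred between its tabs. The arm was clear at 26.5 s, nothing was seen to touch the sprayed chips, and the finished chip, pot and dropper stayed where they were.

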